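# Put the loose bench things away in their drawers

## Robot

A 6-joint arm with a two-finger parallel gripper is mounted at the origin on a cart in front of the work surface, level with it; the furniture and walls round the work are solid. World frame = base frame: x ahead of the robot, y to its left, z up, the work surface at z = 0. Lengths are in m, angles in rad, forces in N, time in s.
With the tool pointing down it reaches from about 0.375 to 0.925 m from the base axis. Payload 5.7 kg.
Tool frame: the origin (TCP) lies at the very end of the fingers, on their centre line; the grasp point (between the pads) lies bot.pinch_z behind it (bot.pinch_z is the distance from the TCP to the grasp point, in m); z points along the fingers, x is the direction in which the jaws open and shut, and the axes are right-handed (so a half turn about z gives the same grasp; the last joint's range is limited). The gripper opens to 88 mm and grips with 3 to 60 N. Pads are 20 mm wide; open, the fingers measure 115 mm over their backs; the gripper's body (75 mm by 178 mm) begins 61 mm behind the grasp point.
Start: joints at [1.107, 0.359, 1.51, -0, 1.272, -0.115], TCP at [0.205, 0.564, 0.223] pointing down, gripper open.
Joint ranges: [-2.97, 2.97], [-1.01, 2.36], [0.21, 2.38], [-0.96, 4.11], [0.2, 2.71], [-2.98, 2.98]. Speed limits (rad/s): [2.39, 2.39, 3.14, 3.14, 3.14, 3.14].

## Interface

Orientations are given as a unit quaternion [w, x, y, z].
In Python, from plant import bot gives the robot as it stands.
- The arm moves only by the shell command python3 -m jog 'ROWS' [FORCE]. ROWS is JSON, a list that holds one entry, the list of rows, each a list of 7 numbers: the opening, from -1 (shut) to 1 (fully open), then the shift along the tool's x, y, z in units of 40 mm (1.0 is 40 mm), then the turn, a rotation vector about the tool's x, y, z in rad. A call has 1 to 5 rows; each row is the pose to reach, as a shift and turn from the pose commanded when the call began, along the tool's axes at that moment; what a row does not reach only later rows make up. A row lasts 1/12 s, in which the tool goes at most 41.7 mm and 7.16 degrees, less where a joint would pass 70% of its speed; a pose out of reach is approached as far as the arm can. A call with a gripper value outside its range is refused whole. The fingers move at their own pace and stop on an object; FORCE is the grip in N (left out, the last holds). Time passes only in rows, so rows that repeat a pose let the fingers close. It gives the time, the measured TCP pose, the force and the opening at its end, in the units of the state.
- bot.get_state(): the state, without advancing time (a new reading comes with each control period).
- bot.read_camera(name): name is "scene" or "top" or "wrist"; returns the picture (384x512x3 uint8, blue, green, red); there is no depth.
- bot.camera_params(name): a dict with "vfov" (degrees; the focal length in pixels is half the picture's height over the tangent of half this angle, whatever the lens; pixels are square), "cx", "cy" (the principal point, pixels), "T" (4x4, takes a point from camera to world coordinates); the wrist camera has in their place "hand_eye" (4x4, takes a point from camera to tool coordinates, whose origin is the TCP and whose axes are the tool frame's). Camera axes: x right, y up, looking along -z (the intrinsics and any distortion apply to the point x, -y, -z); pixel columns grow to the right and rows downward; lengths in m; the calibration is good to about 2 mm. A picture is of the moment at which its call begins: read the wrist's pose just before it. camera_params takes no time and is no camera call.
- bot.job_done(): hands the job in, once; it reports no verdict.
The state is a dict: "time": time; "joint_pos": joint angles; "joint_velocities": joint speeds; "joint_torque": joint torques, N m; "position": TCP position; "tcp_rot": TCP orientation; "force": force on the tool from outside, world axes, zero at the start; "ft_torque": the same for the moment, N m; "gripper_width": finger opening in m.
Only numpy, scipy, OpenCV 4.12 (cv2) and the standard library are available. Lean on these libraries where they do the work, as an engineer would, in place of code of your own. Each camera call takes 0.05 s, during which the arm holds its last target.

## Task

Put the four loose things away: each goes into the empty front compartment of the drawer that already holds its own kind (the wire spool with the spools, the two black loupes with the loupes, the rubber block with the rubber blocks). Set each thing down inside rather than dropping it, and then push all three drawers fully shut.

Things in the scene. Friction and masses are not known exactly. Their poses are not given: they have to be found in the camera images.
- spool_mid (a point): loose spool of brass wire, standing on a flange on the bench beside the chest: pale flanges 40 mm across, 24 mm high, wound to about 36 mm across between them. The point is its centre, 12 mm above its underside; z is its axis. It belongs in the drawer whose rear compartment holds two such spools (spool_bay). Grasp it across the flanges.
- loupe_a_mid (a point): first loose black watchmaker's loupe (eyepiece), standing on its wide end on the bench beside the chest: 33 mm across at the foot, tapering to 25 mm at the top, 31 mm high. The point is its centre, 15.5 mm above its underside; z is its axis. It belongs in the drawer whose rear compartment holds two such loupes (loupe_bay), side by side along y with the other loose one. Grasp it across its diameter.
- loupe_b_mid (a point): second loose loupe, the same as the first (33 mm across at the foot, 31 mm high; the point is its centre, 15.5 mm above its underside).
- rubber_mid (a point): loose grey-pink abrasive rubber block lying flat on the bench: 24 mm along its x, 52 mm along its y, 13 mm high. The point is its centre, 6.5 mm above its underside. It belongs in the drawer whose rear compartment holds two such blocks, one on the other (rubber_bay). Grasp it across its 24 mm width.
- spool_bay (a point): middle of the floor of the empty front compartment of the drawer with the wire spools in its rear. Axes: x into the chest (the way to push it shut), y left, z up. Inside 92 mm along x, 98 along y; floor 12 mm above the bench; over the floor the side walls rise 24 mm, the partition behind 20, the front panel 41 (29 in its middle 36 mm). Outside of the flat front panel: 54 mm from here towards -x.
- loupe_bay (a point): the same point of the drawer with loupes in its rear compartment; same sizes and axes. The three drawers stand side by side, 116 mm apart, in an order that varies, in a low dark wooden chest (360 mm wide, 164 deep, 64 high; a lid and a tin up to 34 mm high stand on the rear half of its top). Shut, a drawer has 42 mm of height above its floor under the chest's top.
- rubber_bay (a point): the same point of the drawer with rubber blocks (two, stacked) in its rear compartment; same sizes and axes. All drawers stand pulled out towards the robot at the start. A round lamp shade 0.29 m across hangs over the bench, centred 0.71 m ahead and 0.14 m to the right of the robot's base, its rim 0.42 m above the bench: keep the wrist clear of it.
- spool_drawer (a joint): how far the spool drawer is pulled out, m: 0 fully shut (front panel flush with the chest), 0.145 at the stop. It slides with 1.5 N of friction and some damping (6 N s/m) and stays where it is left; push its front panel along its bay's +x to shut it. The front panel is 108 mm wide and 8 mm thick, from 7 to 53 mm above the bench (up to 41 mm in the notch at its middle).
- loupe_drawer (a joint): the same for the loupe drawer.
- rubber_drawer (a joint): the same for the rubber-block drawer.
Mind the look-alikes: they are no part of the job. What is shaped like the part that bears loupe_a_mid but turquoise is not meant.

How it is judged:
At the end, for the whole second after the job is handed in: The spool lies in the front compartment of the spool drawer, both loupes in that of the loupe drawer, the rubber block in that of the rubber drawer (centres within 50 mm in x and y of the compartment's centre, under 30 mm above its floor), at rest, and each drawer is shut to within 6 mm (x of spool_mid in the frame of spool_bay between -0.05 and 0.05 m and y of spool_mid in the frame of spool_bay between -0.05 and 0.05 m and z of spool_mid in the frame of spool_bay between -0.003 and 0.03 m and linear speed of each of spool, loupe_a, loupe_b, rubber below 0.02 m/s and x of loupe_a_mid in the frame of loupe_bay between -0.05 and 0.05 m and y of loupe_a_mid in the frame of loupe_bay between -0.05 and 0.05 m and z of loupe_a_mid in the frame of loupe_bay between -0.003 and 0.03 m and x of loupe_b_mid in the frame of loupe_bay between -0.05 and 0.05 m and y of loupe_b_mid in the frame of loupe_bay between -0.05 and 0.05 m and z of loupe_b_mid in the frame of loupe_bay between -0.003 and 0.03 m and x of rubber_mid in the frame of rubber_bay between -0.05 and 0.05 m and y of rubber_mid in the frame of rubber_bay between -0.05 and 0.05 m and z of rubber_mid in the frame of rubber_bay between -0.003 and 0.03 m and value of joint each of spool_drawer, loupe_drawer, rubber_drawer below 0.006 m); the robot touches nothing.
It fails at once if a thing was dropped or thrown (it fell freely from more than about 40 mm) instead of being set down ((contact force between the fingers and spool below 0.01 N and linear speed of spool above 0.9 m/s) or (contact force between the fingers and loupe_a below 0.01 N and linear speed of loupe_a above 0.9 m/s) or (contact force between the fingers and loupe_b below 0.01 N and linear speed of loupe_b above 0.9 m/s) or (contact force between the fingers and rubber below 0.01 N and linear speed of rubber above 0.9 m/s)).
It also fails if it takes over 134 s, if anything falls off the work surface, if the arm or the gripper's body presses on something with over 40 N, if the wrist force passes 120 N, or if a joint passes its speed limit or range.

## Working session

There is one attempt and no reset: what is moved stays moved. The work goes in short steps, Python scripts to look and compute and a shell command to move; the robot and the scene stay as the last step left them, time stands still between calls to the robot, and variables do not carry over. Pictures are saved under pics/ and viewed, and the job is handed in when it is done.

```bash
ls; mkdir -p pics
python3 - <<'E'
from plant import bot
import cv2,numpy as np
s=bot.get_state()
print(s['time'],s['position'],s['tcp_rot'],s['gripper_width'],bot.pinch_z)
for n in ['scene','top','wrist']:
    im=bot.read_camera(n); cv2.imwrite(f'pics/{n}0.png',im)
    print(n,bot.camera_params(n))
E
```

```text
pics
0.0 [0.2047458  0.5632577  0.22183959] [ 4.24322751e-04  8.19062777e-01  5.73703200e-01 -7.91176764e-04] 0.08773262872436427 0.0187
scene {'vfov': 46.10651800218291, 'cx': 254.10081134193203, 'cy': 187.5770804475059, 'T': array([[-0.76955283,  0.29631517, -0.56567285, -0.17420972],
       [-0.63847705, -0.3731757 ,  0.67311734,  0.89197469],
       [-0.01164048,  0.87916848,  0.47636885,  0.64798197],
       [ 0.        ,  0.        ,  0.        ,  1.        ]])}
top {'vfov': 42.55507526013983, 'cx': 247.8858821235012, 'cy': 199.5255821261763, 'T': array([[ 0.31863073,  0.86961865, -0.37714435, -0.02438321],
       [-0.94787273,  0.29088232, -0.13009524, -0.16448027],
       [-0.00342862,  0.39893719,  0.91697185,  1.36696991],
       [ 0.        ,  0.        ,  0.        ,  1.        ]])}
wrist {'vfov': 59.226794077674796, 'cx': 249.7141438410386, 'cy': 189.03262739927982, 'hand_eye': array([[ 9.99999756e-01, -5.45067466e-04,  4.37774052e-04,
        -1.19760847e-03],
       [-4.05039994e-04, -9.62104773e-01, -2.72679742e-01,
        -7.47764738e-02],
       [ 5.69813361e-04,  2.72679499e-01, -9.62104759e-01,
        -1.62688147e-01],
       [ 0.00000000e+00,  0.00000000e+00,  0.00000000e+00,
         1.00000000e+00]])}
```

View pics/scene0.png

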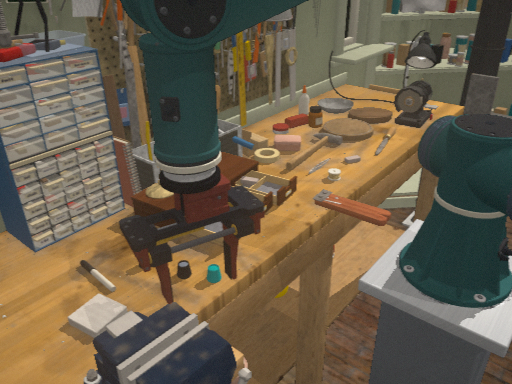

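View pics/top0.png

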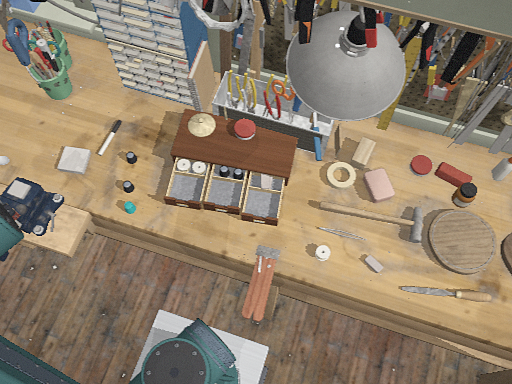

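View pics/wrist0.png

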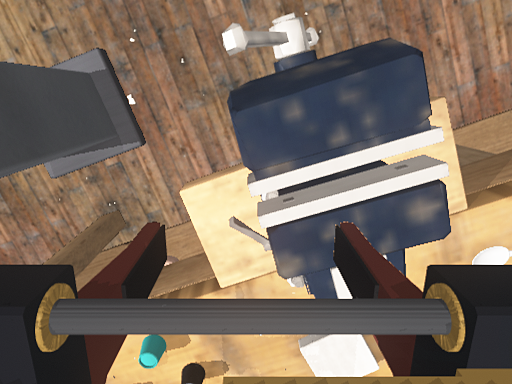

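Run:
```python
import cv2
im=cv2.imread('pics/top0.png')
a=cv2.resize(im[105:230,100:310],None,fx=3.8,fy=3.8,interpolation=cv2.INTER_CUBIC)
b=cv2.resize(im[150:290,300:410],None,fx=4,fy=4,interpolation=cv2.INTER_CUBIC)
cv2.imwrite('pics/cropa.png',a);cv2.imwrite('pics/cropb.png',b)
```

```text
(no output)
```

View pics/cropa.png

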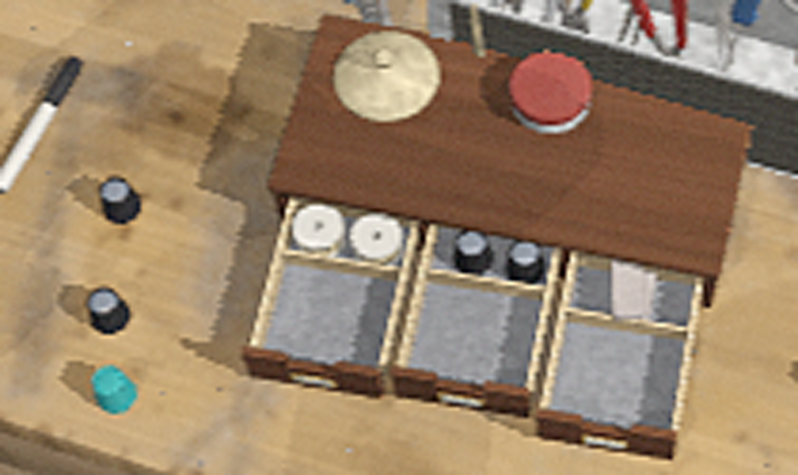

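View pics/cropb.png

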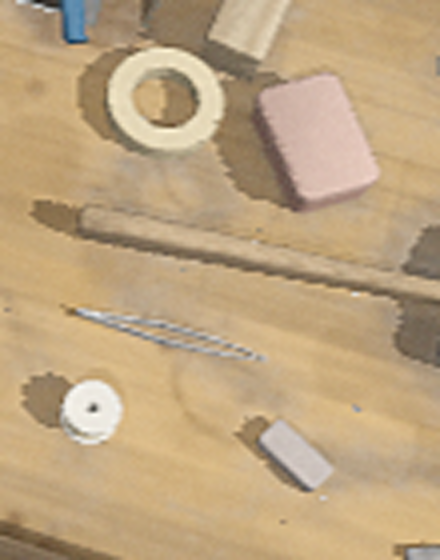

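```bash
cat > h.py <<'E'
import numpy as np,cv2
from plant import bot
from scipy.spatial.transform import Rotation as R
H,W=384,512
def camT(name,st=None):
    p=bot.camera_params(name)
    if name!='wrist': return p,p['T']
    M=np.eye(4);q=np.array(st['tcp_rot']);M[:3,:3]=R.from_quat([q[1],q[2],q[3],q[0]]).as_matrix();M[:3,3]=st['position']
    return p,M@p['hand_eye']
def unproj(name,u,v,z,st=None):
    p,T=camT(name,st);f=H/2/np.tan(np.radians(p['vfov'])/2)
    d=T[:3,:3]@np.array([(u-p['cx'])/f,-(v-p['cy'])/f,-1]);o=T[:3,3]
    return o+d*(z-o[2])/d[2]
def proj(name,P,st=None):
    p,T=camT(name,st);f=H/2/np.tan(np.radians(p['vfov'])/2)
    c=np.linalg.inv(T)@np.append(P,1)
    return np.array([p['cx']+f*c[0]/-c[2],p['cy']-f*c[1]/-c[2]])
E
python3 - <<'E'
from h import *
A=lambda u,v:((u+.5)/3.8-.5+100,(v+.5)/3.8-.5+105)
B=lambda u,v:((u+.5)/4-.5+300,(v+.5)/4-.5+150)
q={'loupe1top':(A(117,190),.031),'loupe1base':(A(121,207),.006),'loupe2top':(A(105,299),.031),'loupe2base':(A(109,316),.006),
'spooltop':(B(93,407),.024),
'rub1':(B(280,420),.013),'rub2':(B(332,467),.013),'rub3':(B(313,490),.006),'rubL':(B(262,440),.013),'rubB':(B(308,487),.013),
'sp_frontL':(A(247,350),.053),'sp_frontR':(A(381,374),.053),'lo_frontL':(A(397,374),.053),'lo_frontR':(A(528,396),.053),'ru_frontL':(A(541,411),.053),'ru_frontR':(A(672,435),.053),
'chestFL':(A(272,187),.064),'chestFR':(A(712,275),.064),'chestBL':(A(322,15),.064),'chestBR':(A(750,125),.064)}
for k,(uv,z) in q.items(): print(k,np.round(unproj('top',*uv,z),4))
E
```

```text
loupe1top [0.5533 0.4162 0.031 ]
loupe1base [0.5505 0.4175 0.006 ]
loupe2top [0.4606 0.3852 0.031 ]
loupe2base [0.4568 0.3863 0.006 ]
spooltop [ 0.4433 -0.227   0.024 ]
rub1 [ 0.4802 -0.3565  0.013 ]
rub2 [ 0.458 -0.399  0.013]
rub3 [ 0.4398 -0.3911  0.006 ]
rubL [ 0.4616 -0.3477  0.013 ]
rubB [ 0.4384 -0.3862  0.013 ]
sp_frontL [0.4475 0.255  0.053 ]
sp_frontR [0.4614 0.1503 0.053 ]
lo_frontL [0.4652 0.1387 0.053 ]
lo_frontR [0.4798 0.0381 0.053 ]
ru_frontL [0.4713 0.0247 0.053 ]
ru_frontR [ 0.4841 -0.0749  0.053 ]
chestFL [0.5803 0.2866 0.064 ]
chestFR [ 0.6164 -0.0657  0.064 ]
chestBL [0.7431 0.3083 0.064 ]
chestBR [ 0.7543 -0.0559  0.064 ]
```

```bash
cat >> h.py <<'E'
def go(x,y,z,psi):
    """print row numbers to reach pose, tool down, tool-x yaw psi deg"""
    s=bot.get_state();q=np.array(s['tcp_rot']);Rc=R.from_quat([q[1],q[2],q[3],q[0]])
    a=np.radians(psi);Rt=R.from_matrix(np.array([[np.cos(a),np.sin(a),0],[np.sin(a),-np.cos(a),0],[0,0,-1]]))
    sh=Rc.inv().apply(np.array([x,y,z])-s['position'])/.04
    rv=(Rc.inv()*Rt).as_rotvec()
    print('shift',np.round(sh,3),'rot',np.round(rv,3),'dist mm',round(np.linalg.norm(sh)*40),'t',s['time'])
def psi_now():
    s=bot.get_state();q=np.array(s['tcp_rot']);M=R.from_quat([q[1],q[2],q[3],q[0]]).as_matrix()
    return np.degrees(np.arctan2(M[1,0],M[0,0]))
E
python3 - <<'E'
from h import *
print(psi_now()); go(.5,.33,.24,7.5)
for n,u,v in [('plierhead',267,250),('pliertip',246,315),('turq',130,204),('edge',200,220),('edge2',92,215)]: print(n,np.round(unproj('top',u,v,.02),3))
E
```

```text
70.01536595050096
shift [-2.962  8.929 -0.447] rot [1.000e-03 1.000e-03 1.091e+00] dist mm 377 t 0.15
plierhead [ 0.398 -0.075  0.02 ]
pliertip [ 0.205 -0.077  0.02 ]
turq [0.405 0.354 0.02 ]
edge [0.423 0.139 0.02 ]
edge2 [0.337 0.446 0.02 ]
```

```bash
python3 -m jog '[[[0.25,-0.6,1.8,-0.45,0,0,0.11],[0.25,-1.2,3.6,-0.45,0,0,0.22],[0.25,-1.5,4.5,-0.45,0,0,0.33],[0.25,-1.5,4.5,-0.45,0,0,0.45],[0.25,-1.5,4.5,-0.45,0,0,0.55]]]' 20; python3 -c "
from h import *
go(.5,.33,.24,7.5)"
```

```text
time: 0.57
position: [0.3563, 0.4434, 0.2407]
tcp_rot: [0.001, 0.945, 0.326, 0.0]
force: [-0.8, -0.3, 0.2]
gripper_width: 0.058
shift [1.078 4.448 0.024] rot [ 0.001 -0.001  0.534] dist mm 183 t 0.5667
```

```bash
python3 -m jog '[[[0.25,0.27,1.1,0,0,0,0.11],[0.25,0.54,2.2,0,0,0,0.22],[0.25,0.8,3.3,0,0,0,0.33],[0.25,1.08,4.4,0,0,0,0.44],[0.25,1.08,4.45,0,0,0,0.534]]]'; python3 -m jog '[[[0.25,0,0,0,0,0,0],[0.25,0,0,0,0,0,0]]]'
python3 - <<'E'
from h import *
import json
st=bot.get_state(); im=bot.read_camera('wrist'); cv2.imwrite('pics/w1.png',im)
json.dump({k:list(np.array(st[k])) for k in('position','tcp_rot')},open('w1.json','w'))
print(st['position'],psi_now(),st['gripper_width'])
E
```

```text
time: 0.98
position: [0.5023, 0.3302, 0.2404]
tcp_rot: [0.001, 0.998, 0.065, 0.001]
force: [0.8, -0.6, 0.1]
gripper_width: 0.0552
time: 1.15
position: [0.4986, 0.3328, 0.2401]
tcp_rot: [0.0, 0.998, 0.069, -0.001]
force: [-0.4, -0.2, -0.0]
gripper_width: 0.0548
[0.49863295 0.33276952 0.24014536] 7.97599044985915 0.05484396833436739
```

View pics/w1.png

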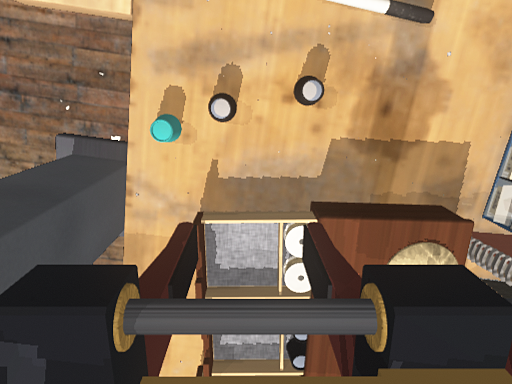

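Run:
```python
from h import *
import json
st=json.load(open('w1.json'));im=cv2.imread('pics/w1.png')
cv2.imwrite('pics/w1c.png',np.hstack([cv2.resize(im[60:160,150:340],None,fx=4,fy=4,interpolation=cv2.INTER_CUBIC)]))
cv2.imwrite('pics/w1d.png',cv2.resize(im[195:384,190:330],None,fx=3,fy=3,interpolation=cv2.INTER_CUBIC))
for n,u,v,z in [('l1',222,107,.02),('l2',309,91,.02),('tq',166,127,.02)]: print(n,np.round(unproj('wrist',u,v,z,st),4))
```

```text
l1 [0.4593 0.3868 0.02  ]
l2 [0.5511 0.4166 0.02  ]
tq [0.3996 0.3565 0.02  ]
```

View pics/w1c.png

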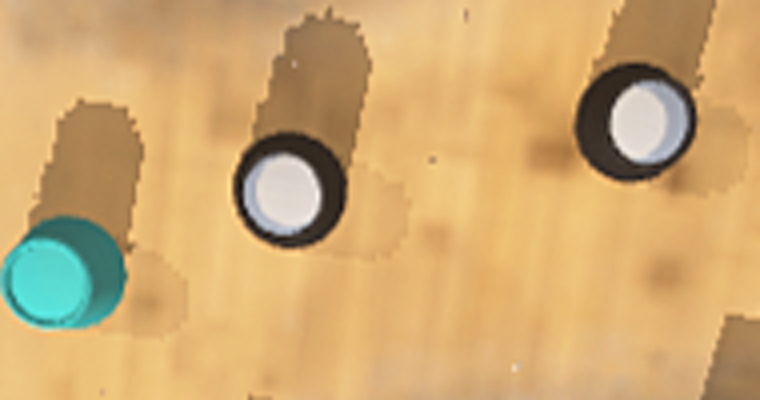

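View pics/w1d.png

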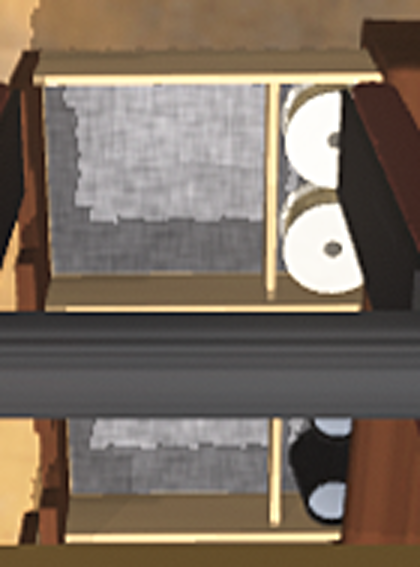

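Run:
```python
from h import *
import json
st=json.load(open('w1.json'))
a=np.radians(8);ex=np.array([np.cos(a),np.sin(a)]);ey=np.array([-np.sin(a),np.cos(a)])
A=lambda u,v:((u+.5)/3-.5+190,(v+.5)/3-.5+195)
def o(n,u,v,z):
    P=unproj('wrist',*A(u,v),z,st);print(n,np.round(P,4),'chest xy',np.round([P[:2]@ex,P[:2]@ey],4))
o('wallL inner top',150,83,.036);o('wallL inner top r',260,83,.036)
o('wall L outer',150,74,.036)
o('wallR top inner',150,305,.036)
o('partition front top',265,150,.032);o('front inner floor',48,150,.012);o('front inner floor',52,260,.012)
o('partition back top',279,150,.032)
o('front top inner edge',37,70,.053);o('front top inner notch',43,260,.041)
o('floor right',150,275,.012)
o('loupe partition',270,460,.032)
o('loupe wallR top',150,532,.036)
B=lambda u,v:((u+.5)/3.8-.5+100,(v+.5)/3.8-.5+105)
for n,u,v,z in [('sp_frontL',247,350,.053),('sp_frontR',381,374,.053),('lo_frontL',397,374,.053),('lo_frontR',528,396,.053),('ru_frontL',541,411,.053),('ru_frontR',672,435,.053),('chFL',272,187,.064),('chFR',712,275,.064),
  ('sp floor bl',281,262,.012),('sp part L',278,258,.032),('sp part R',407,275,.032),('lo part L',424,275,.032),('lo part R',548,292,.032),('ru part L',568,310,.032),('ru part R',691,330,.032)]:
    P=unproj('top',*B(u,v),z);print('T',n,np.round([P[:2]@ex,P[:2]@ey],4))
```

```text
wallL inner top [0.4958 0.261  0.036 ] chest xy [0.5273 0.1894]
wallL inner top r [0.538  0.2668 0.036 ] chest xy [0.5699 0.1894]
wall L outer [0.4953 0.2647 0.036 ] chest xy [0.5273 0.1931]
wallR top inner [0.5085 0.1636 0.036 ] chest xy [0.5263 0.0912]
partition front top [0.545  0.2374 0.032 ] chest xy [0.5727 0.1592]
front inner floor [0.4577 0.2157 0.012 ] chest xy [0.4832 0.1499]
front inner floor [0.4647 0.164  0.012 ] chest xy [0.483  0.0977]
partition back top [0.5505 0.2381 0.032 ] chest xy [0.5783 0.1592]
front top inner edge [0.4536 0.267  0.053 ] chest xy [0.4863 0.2013]
front top inner notch [0.4629 0.1814 0.041 ] chest xy [0.4836 0.1153]
floor right [0.5079 0.1626 0.012 ] chest xy [0.5256 0.0903]
loupe partition [0.5709 0.0911 0.032 ] chest xy [0.5781 0.0108]
loupe wallR top [0.5234 0.0492 0.036 ] chest xy [ 0.5251 -0.0241]
T sp_frontL [0.4786 0.1902]
T sp_frontR [0.4778 0.0846]
T lo_frontL [0.48   0.0726]
T lo_frontR [ 0.4804 -0.0291]
T ru_frontL [ 0.4701 -0.0411]
T ru_frontR [ 0.469  -0.1416]
T chFL [0.6146 0.203 ]
T chFR [ 0.6013 -0.1508]
T sp floor bl [0.5754 0.1935]
T sp part L [0.5692 0.1915]
T sp part R [0.5732 0.0872]
T lo part L [0.5757 0.0739]
T lo part R [ 0.5789 -0.0256]
T ru part L [ 0.5664 -0.044 ]
T ru part R [ 0.5669 -0.1417]
```

```bash
python3 -c "
from h import *
go(.459,.387,.06,8);go(.459,.387,.005,8)"
```

```text
shift [-0.765 -1.458  4.506] rot [-0.     0.002 -0.   ] dist mm 192 t 1.2
shift [-0.763 -1.458  5.881] rot [-0.     0.002 -0.   ] dist mm 244 t 1.2
```

```bash
python3 -m jog '[[[0.25,-0.765,-1.46,1,0,0,0],[0.25,-0.765,-1.46,2,0,0,0],[0.25,-0.765,-1.46,3,0,0,0],[0.25,-0.765,-1.46,4,0,0,0],[0.25,-0.765,-1.46,4.4,0,0,0]]]'; python3 -m jog '[[[0.25,0,0,0,0,0,0],[0.25,0,0,0,0,0,0]]]';python3 - <<'E'
from h import *
go(.459,.387,.005,8)
cv2.imwrite('pics/w2.png',bot.read_camera('wrist'))
E
```

```text
time: 1.62
position: [0.4567, 0.3886, 0.0626]
tcp_rot: [0.0, 0.997, 0.072, -0.001]
force: [-0.0, -0.3, -0.2]
gripper_width: 0.0548
time: 1.78
position: [0.4571, 0.3872, 0.0634]
tcp_rot: [0.001, 0.998, 0.071, -0.002]
force: [0.7, 0.3, 0.7]
gripper_width: 0.0551
shift [0.052 0.008 1.459] rot [0.002 0.005 0.002] dist mm 58 t 1.7833
```

View pics/w2.png

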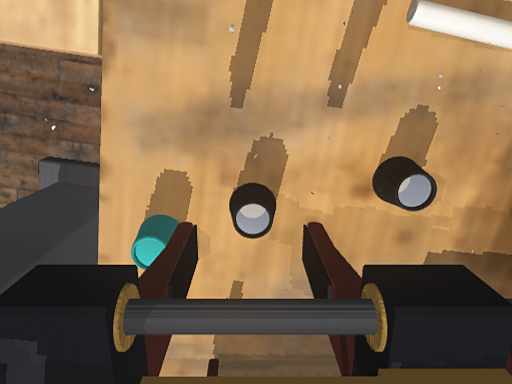

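```bash
python3 -m jog '[[[0.15,0.05,0,0.1,0,0,0.12],[0.15,0.05,0,0.1,0,0,0.24],[0.15,0.05,0,0.1,0,0,0.36],[0.15,0.05,0,0.1,0,0,0.48],[0.15,0.05,0,0.1,0,0,0.55]]]'; python3 -m jog '[[[0.15,0,0,0.4,0,0,0],[0.15,0,0,0.8,0,0,0],[0.15,0,0,1.1,0,0,0],[0.15,0,0,1.36,0,0,0],[0.15,0,0,1.36,0,0,0]]]';  python3 -m jog '[[[-1,0,0,0,0,0,0],[-1,0,0,0,0,0,0],[-1,0,0,0,0,0,0],[-1,0,0,0,0,0,0],[-1,0,0,0,0,0,0]]]' 20
```

```text
time: 2.25
position: [0.464, 0.3891, 0.0645]
tcp_rot: [-0.002, 0.978, -0.207, 0.002]
force: [-0.2, 1.1, 0.4]
gripper_width: 0.0502
time: 2.67
position: [0.4618, 0.3874, 0.0059]
tcp_rot: [0.0, 0.979, -0.204, -0.0]
force: [0.3, 0.0, 0.2]
gripper_width: 0.0502
time: 3.08
position: [0.4625, 0.3878, 0.007]
tcp_rot: [-0.0, 0.979, -0.205, 0.0]
force: [-0.1, 0.4, 3.5]
gripper_width: 0.0298
```

```bash
python3 -m jog '[[[-1,0,0,-0.7,0,0,0],[-1,0,0,-1.4,0,0,0],[-1,0,0,-2.1,0,0,0],[-1,0,0,-2.8,0,0,0],[-1,0,0,-2.8,0,0,0]]]'; python3 -c "
from h import *
go(.5194,.121,.12,8)"
```

```text
time: 3.5
position: [0.4651, 0.3896, 0.1239]
tcp_rot: [-0.003, 0.979, -0.204, 0.003]
force: [0.3, 0.8, 0.4]
gripper_width: 0.0297
shift [3.931 5.611 0.075] rot [-0.006 -0.007 -0.551] dist mm 274 t 3.5
```

```bash
python3 -m jog '[[[-1,0.25,0.35,0,0,0,-0.06],[-1,0.7,1,0,0,0,-0.12],[-1,1.2,1.7,0,0,0,-0.18],[-1,1.6,2.3,0,0,0,-0.24],[-1,2,2.9,0,0,0,-0.3]]]'; python3 -c "
from h import *
go(.5194,.121,.12,8)"
```

```text
time: 3.92
position: [0.4884, 0.2476, 0.1177]
tcp_rot: [0.0, 0.999, -0.054, -0.0]
force: [0.5, 0.2, -0.3]
gripper_width: 0.03
shift [ 1.114  3.062 -0.057] rot [ 0.     0.001 -0.248] dist mm 130 t 3.9167
```

```bash
python3 -m jog '[[[-1,0.3,0.8,0,0,0,-0.07],[-1,0.6,1.6,0,0,0,-0.14],[-1,0.9,2.5,0,0,0,-0.21],[-1,1.114,3.0,0,0,0,-0.248],[-1,1.114,3.06,0,0,0,-0.248]]]';python3 -m jog '[[[-1,0,0,0,0,0,0],[-1,0,0,0,0,0,0]]]'
python3 - <<'E'
from h import *
import json
go(.5194,.121,.019,8)
st=bot.get_state();cv2.imwrite('pics/w3.png',bot.read_camera('wrist'))
json.dump({k:list(np.array(st[k])) for k in('position','tcp_rot')},open('w3.json','w'))
E
```

```text
time: 4.33
position: [0.5204, 0.1189, 0.1179]
tcp_rot: [0.001, 0.998, 0.067, 0.0]
force: [-0.2, -0.0, -0.2]
gripper_width: 0.0296
time: 4.5
position: [0.5189, 0.1229, 0.1179]
tcp_rot: [-0.0, 0.998, 0.067, -0.0]
force: [-1.3, 0.4, 0.7]
gripper_width: 0.0303
shift [0.009 0.05  2.472] rot [-0.     0.001 -0.005] dist mm 99 t 4.5
```

View pics/w3.png

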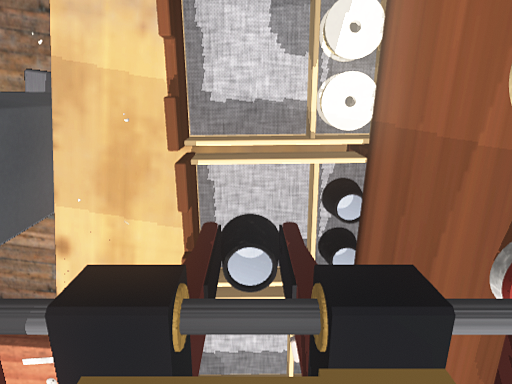

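Run:
```python
from h import *
import json
st=json.load(open('w3.json'))
a=np.radians(8);ex=np.array([np.cos(a),np.sin(a)]);ey=np.array([-np.sin(a),np.cos(a)])
def o(n,u,v,z):
    P=unproj('wrist',u,v,z,st);print(n,'chest xy',np.round([P[:2]@ex,P[:2]@ey],4))
o('lo wallL inner top',250,162,.036);o('lo front inner floor',198,190,.012);o('lo partition front top',311,190,.032)
o('sp wallR inner top',250,137,.036);o('sp front inner floor',188,90,.012);o('sp partition front top',312,90,.032)
o('lo outer front top',176,200,.053);o('sp outer front top',164,120,.053); o('chest front edge',363,200,.064)
P=st['position'];print(P[:2]@ex,P[:2]@ey)
```

```text
lo wallL inner top chest xy [0.5305 0.0744]
lo front inner floor chest xy [0.4873 0.0463]
lo partition front top chest xy [0.577  0.0516]
sp wallR inner top chest xy [0.5305 0.0927]
sp front inner floor chest xy [0.4834 0.1257]
sp partition front top chest xy [0.5745 0.1251]
lo outer front top chest xy [0.478  0.0507]
sp outer front top chest xy [0.4737 0.1063]
chest front edge chest xy [0.6064 0.0537]
0.530917741897407 0.04949895142979222
```

```bash
python3 -m jog '[[[-1,0.02,0.05,0.6,0,0,0],[-1,0.02,0.05,1.2,0,0,0],[-1,0.02,0.05,1.8,0,0,0],[-1,0.02,0.05,2.2,0,0,0],[-1,0.02,0.05,2.44,0,0,0]]]'; python3 -m jog '[[[-1,0,0,0,0,0,0],[-1,0,0,0,0,0,0],[-0.1,0,0,0,0,0,0],[-0.1,0,0,0,0,0,0],[-0.1,0,0,0,0,0,0]]]'; python3 -m jog '[[[0.15,0,0,0,0,0,0],[0.15,0,0,0,0,0,0],[0.15,0,0,-0.5,0,0,0],[0.15,0,0,-1,0,0,0],[0.15,0,0,-1.5,0,0,0]]]';python3 - <<'E'
from h import *
go(.551,.4168,.14,8)
cv2.imwrite('pics/w4.png',bot.read_camera('wrist'))
E
```

```text
time: 4.97
position: [0.5187, 0.122, 0.0187]
tcp_rot: [-0.0, 0.998, 0.069, -0.002]
force: [-0.0, 0.5, -0.5]
gripper_width: 0.0298
time: 5.38
position: [0.5212, 0.1208, 0.0216]
tcp_rot: [0.0, 0.998, 0.068, 0.001]
force: [0.7, -0.1, 0.2]
gripper_width: 0.0397
time: 5.8
position: [0.52, 0.1205, 0.0812]
tcp_rot: [0.0, 0.998, 0.068, -0.001]
force: [-0.3, 1.0, 0.8]
gripper_width: 0.0509
shift [ 1.768 -7.235 -1.472] rot [ 0.     0.001 -0.004] dist mm 304 t 5.8
```

View pics/w4.png

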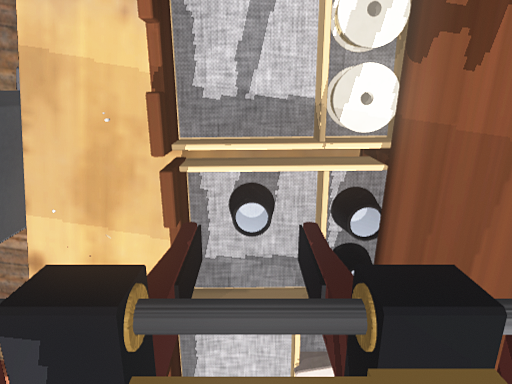

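```bash
python3 -m jog '[[[0.15,0,0,-0.8,0,0,0],[0.15,0.2,-0.8,-1.4,0,0,0],[0.15,0.4,-1.6,-1.4,0,0,0],[0.15,0.6,-2.5,-1.4,0,0,0],[0.15,0.8,-3.4,-1.4,0,0,0]]]'; python3 -m jog '[[[0.15,0.2,-0.8,0,0,0,0],[0.15,0.4,-1.6,0,0,0,0],[0.15,0.7,-2.6,0,0,0,0],[0.15,0.9,-3.4,0.6,0,0,0],[0.15,0.97,-3.83,1.2,0,0,0]]]'; python3 -m jog '[[[0.15,0,0,0,0,0,0],[0.15,0,0,0,0,0,0]]]';python3 - <<'E'
from h import *
go(.551,.4168,.006,8)
cv2.imwrite('pics/w5.png',bot.read_camera('wrist'))
E
```

```text
time: 6.27
position: [0.5342, 0.2609, 0.1375]
tcp_rot: [-0.0, 0.998, 0.067, 0.001]
force: [-0.4, -0.0, -0.2]
gripper_width: 0.0506
time: 6.68
position: [0.5536, 0.4219, 0.0898]
tcp_rot: [-0.002, 0.998, 0.069, 0.003]
force: [0.9, -0.5, -0.4]
gripper_width: 0.0502
time: 6.85
position: [0.5498, 0.4165, 0.0866]
tcp_rot: [0.001, 0.998, 0.069, -0.002]
force: [0.5, -1.1, 0.6]
gripper_width: 0.0504
shift [ 0.039 -0.007  2.015] rot [ 0.002  0.004 -0.002] dist mm 81 t 6.85
```

View pics/w5.png

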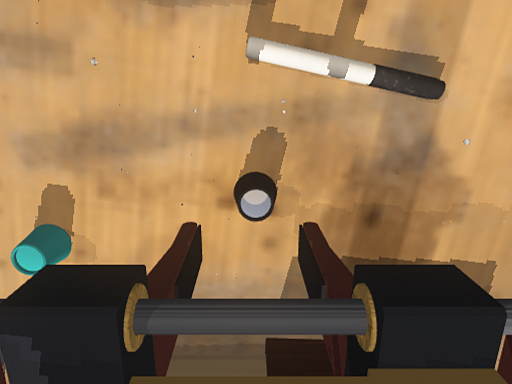

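Black loupe at (256,197), centred between the fingers. Down and grasp.

```bash
python3 -m jog '[[[0.15,0.03,0,0.5,0,0,0],[0.15,0.03,0,1,0,0,0],[0.15,0.03,0,1.5,0,0,0],[0.15,0.03,0,1.98,0,0,0],[0.15,0.03,0,1.98,0,0,0]]]';  python3 -m jog '[[[-1,0,0,0,0,0,0],[-1,0,0,0,0,0,0],[-1,0,0,0,0,0,0],[-1,0,0,0,0,0,0],[-1,0,0,0,0,0,0]]]' 20; python3 -m jog '[[[-1,0,0,-0.7,0,0,0],[-1,0,0,-1.4,0,0,0],[-1,0,0,-2.1,0,0,0],[-1,0,0,-2.8,0,0,0],[-1,0,0,-2.8,0,0,0]]]'
python3 - <<'E'
from h import *
a=np.radians(8);c,s=np.cos(a),np.sin(a)
cx,cy=.531,.0025
print(cx*c-cy*s,cx*s+cy*c)
go(cx*c-cy*s,cx*s+cy*c,.12,8)
E
```

```text
time: 7.32
position: [0.5512, 0.414, 0.0074]
tcp_rot: [0.001, 0.998, 0.067, -0.002]
force: [-1.0, -0.5, 0.1]
gripper_width: 0.0504
time: 7.73
position: [0.554, 0.4173, 0.0114]
tcp_rot: [-0.0, 0.998, 0.068, 0.001]
force: [-0.3, -0.8, 6.9]
gripper_width: 0.0286
time: 8.15
position: [0.5561, 0.4193, 0.1285]
tcp_rot: [-0.002, 0.998, 0.068, 0.005]
force: [1.1, 1.5, 1.6]
gripper_width: 0.0284
0.5254844117493737 0.07637658678164867
shift [-1.925  8.39   0.157] rot [-0.004 -0.01  -0.003] dist mm 344 t 8.15
```

```bash
python3 -m jog '[[[-1,-0.1,0.4,0,0,0,0],[-1,-0.3,1.2,0,0,0,0],[-1,-0.5,2,0,0,0,0],[-1,-0.7,2.9,0,0,0,0],[-1,-0.9,3.8,0,0,0,0]]]'; python3 -m jog '[[[-1,-0.2,0.9,0,0,0,0],[-1,-0.4,1.8,0,0,0,0],[-1,-0.6,2.7,0,0,0,0],[-1,-0.8,3.6,0,0,0,0],[-1,-1.02,4.58,0,0,0,0]]]';  python3 -m jog '[[[-1,0,0,0,0,0,0],[-1,0,0,0,0,0,0],[-1,0,0,0,0,0,0]]]'
python3 - <<'E'
from h import *
go(.5255,.0764,.024,8)
cv2.imwrite('pics/w6.png',bot.read_camera('wrist'))
E
```

```text
time: 8.57
position: [0.5369, 0.2603, 0.1214]
tcp_rot: [0.0, 0.998, 0.069, 0.0]
force: [-0.3, -0.2, -0.6]
gripper_width: 0.0286
time: 8.98
position: [0.5216, 0.0732, 0.1216]
tcp_rot: [-0.0, 0.998, 0.068, 0.0]
force: [-0.1, -1.2, 0.2]
gripper_width: 0.0286
time: 9.23
position: [0.5221, 0.0746, 0.1216]
tcp_rot: [-0.0, 0.998, 0.067, 0.0]
force: [-0.4, -0.1, 0.5]
gripper_width: 0.0291
shift [ 0.09  -0.033  2.439] rot [-0.    -0.    -0.005] dist mm 98 t 9.2333
```

View pics/w6.png

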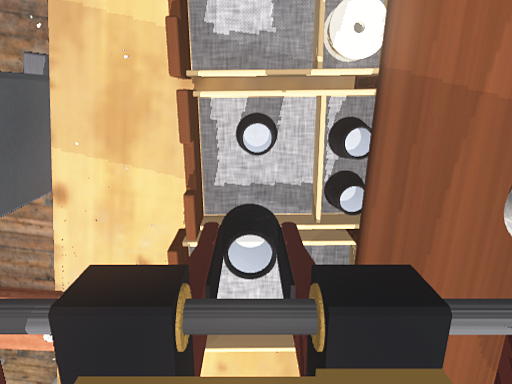

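```bash
python3 -m jog '[[[-1,0.08,-0.03,0.6,0,0,0],[-1,0.08,-0.03,1.2,0,0,0],[-1,0.08,-0.03,1.8,0,0,0],[-1,0.08,-0.03,2.2,0,0,0],[-1,0.08,-0.03,2.39,0,0,0]]]'; python3 -m jog '[[[-1,0,0,0.02,0,0,0],[-1,0,0,0.04,0,0,0],[-0.1,0,0,0.04,0,0,0],[-0.1,0,0,0.04,0,0,0],[-0.1,0,0,0.04,0,0,0]]]'; python3 -m jog '[[[0.15,0,0,0,0,0,0],[0.15,0,0,0,0,0,0],[0.15,0,0,-0.5,0,0,0],[0.15,0,0,-1,0,0,0],[0.15,0,0,-1.5,0,0,0]]]';python3 -m jog '[[[0.15,0,0,-0.8,0,0,0],[0.15,0,0,-1.6,0,0,0],[0.15,0,0,-2,0,0,0]]]';python3 - <<'E'
from h import *
go(.443,-.227+.04,.19,8)
cv2.imwrite('pics/w7.png',bot.read_camera('wrist'))
E
```

```text
time: 9.7
position: [0.5235, 0.0777, 0.0237]
tcp_rot: [-0.0, 0.998, 0.069, -0.002]
force: [-0.6, 0.3, -0.4]
gripper_width: 0.0287
time: 10.12
position: [0.5258, 0.0761, 0.0252]
tcp_rot: [0.0, 0.998, 0.068, 0.001]
force: [-0.7, 0.0, -0.4]
gripper_width: 0.0391
time: 10.53
position: [0.5245, 0.0759, 0.0849]
tcp_rot: [0.0, 0.998, 0.068, -0.001]
force: [-0.3, 0.2, -0.1]
gripper_width: 0.0503
time: 10.78
position: [0.5266, 0.076, 0.1679]
tcp_rot: [0.0, 0.998, 0.068, 0.002]
force: [0.6, -0.1, -0.2]
gripper_width: 0.0502
shift [-2.957  6.232 -0.561] rot [ 0.001 -0.005 -0.004] dist mm 277 t 10.7833
```

View pics/w7.png

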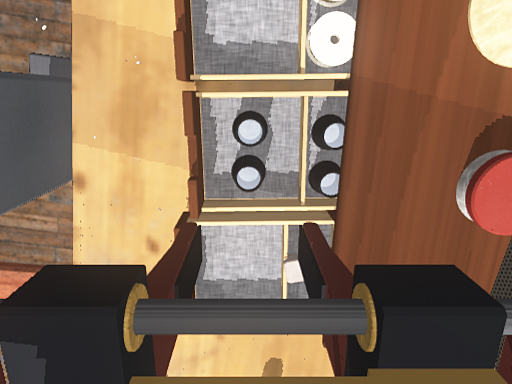

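```bash
python3 -m jog '[[[0.4,-0.5,0.8,-0.8,0,0,0],[0.4,-1,1.6,-0.8,0,0,0],[0.4,-1.5,2.5,-0.8,0,0,0],[0.4,-2,3.4,-0.8,0,0,0],[0.4,-2.3,4.4,-0.8,0,0,0]]]';python3 -c "
from h import *
go(.445,-.29,.2,8)"
```

```text
time: 11.25
position: [0.4553, -0.1101, 0.1961]
tcp_rot: [-0.0, 0.998, 0.068, -0.001]
force: [1.1, 0.0, 0.1]
gripper_width: 0.0616
shift [-0.869  4.421 -0.1  ] rot [-0.001  0.001 -0.003] dist mm 180 t 11.25
```

```bash
python3 -m jog '[[[0.4,-0.17,0.9,0,0,0,0],[0.4,-0.35,1.8,0,0,0,0],[0.4,-0.5,2.7,0,0,0,0],[0.4,-0.7,3.6,0,0,0,0],[0.4,-0.87,4.42,0,0,0,0]]]';python3 -m jog '[[[0.4,0,0,0,0,0,0],[0.4,0,0,0,0,0,0],[0.4,0,0,0,0,0,0]]]';python3 - <<'E'
from h import *
import json
st=bot.get_state();cv2.imwrite('pics/w8.png',bot.read_camera('wrist'))
json.dump({k:list(np.array(st[k])) for k in('position','tcp_rot')},open('w8.json','w'))
E
```

```text
time: 11.67
position: [0.4466, -0.2915, 0.1959]
tcp_rot: [0.0, 0.998, 0.068, -0.0]
force: [0.3, 0.4, 0.1]
gripper_width: 0.0613
time: 11.92
position: [0.4468, -0.2885, 0.1957]
tcp_rot: [-0.001, 0.998, 0.067, -0.0]
force: [0.2, -0.0, 0.2]
gripper_width: 0.0616
```

View pics/w8.png

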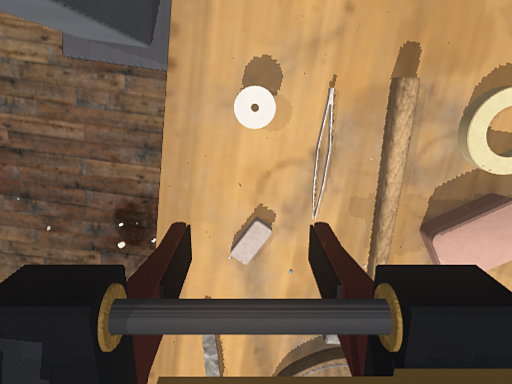

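Run:
```python
from h import *
import json
st=json.load(open('w8.json'));im=cv2.imread('pics/w8.png')
cv2.imwrite('pics/w8c.png',cv2.resize(im[190:280,200:310],None,fx=6,fy=6,interpolation=cv2.INTER_CUBIC))
print(unproj('wrist',255,107.5,.024,st))
```

```text
[ 0.44274499 -0.22791547  0.024     ]
```

View pics/w8c.png

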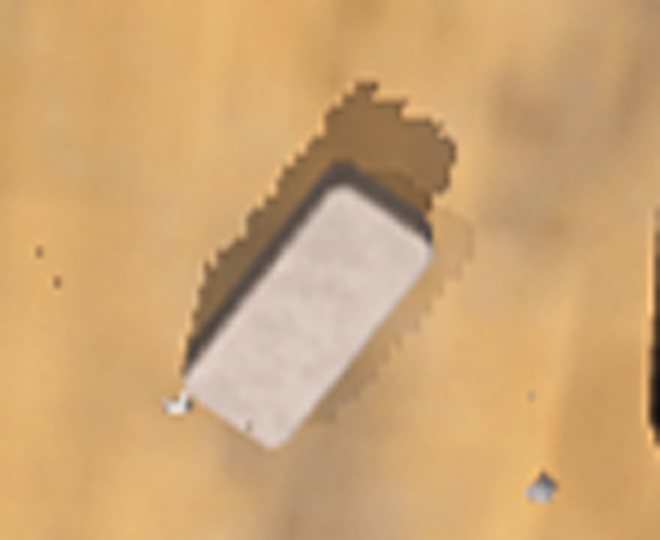

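Run:
```python
from h import *
import json
st=json.load(open('w8.json'))
C=[unproj('wrist',(u+.5)/6-.5+200,(v+.5)/6-.5+190,.013,st)[:2] for u,v in [(340,182),(434,250),(276,448),(184,378)]]
C=np.array(C);print(C.round(4),C.mean(0))
d=(C[0]+C[1])/2-(C[2]+C[3])/2;w=(C[1]+C[2])/2-(C[0]+C[3])/2
print(np.linalg.norm(d),np.degrees(np.arctan2(d[1],d[0])),np.linalg.norm(w),np.degrees(np.arctan2(w[1],w[0])))
go(.4428,-.228,.06,8)
```

```text
[[ 0.4609 -0.3463]
 [ 0.4799 -0.3571]
 [ 0.4565 -0.401 ]
 [ 0.4375 -0.3889]] [ 0.45868566 -0.37332014]
0.04921362554448842 61.572641893651664 0.02215331206543319 -31.125889859597375
shift [ 0.106 -1.494  3.396] rot [-0.001  0.001 -0.003] dist mm 148 t 11.9667
```

```bash
python3 -m jog '[[[0.4,0.1,-0.7,0.5,0,0,0],[0.4,0.1,-1.45,1,0,0,0],[0.4,0.1,-1.49,1.8,0,0,0],[0.4,0.1,-1.49,2.6,0,0,0],[0.4,0.1,-1.49,2.9,0,0,0]]]'; python3 -m jog '[[[0.4,0,0,0,0,0,0],[0.4,0,0,0,0,0,0]]]';python3 - <<'E'
from h import *
go(.4428,-.228,.007,8)
cv2.imwrite('pics/w9.png',bot.read_camera('wrist'))
E
```

```text
time: 12.38
position: [0.4411, -0.2258, 0.0773]
tcp_rot: [-0.002, 0.998, 0.069, -0.002]
force: [0.7, 0.4, 0.1]
gripper_width: 0.0617
time: 12.55
position: [0.4429, -0.2281, 0.08]
tcp_rot: [-0.001, 0.998, 0.069, -0.001]
force: [-0.3, -0.2, 0.3]
gripper_width: 0.0617
shift [ 1.000e-03 -1.000e-03  1.826e+00] rot [-0.001  0.001 -0.002] dist mm 73 t 12.55
```

View pics/w9.png

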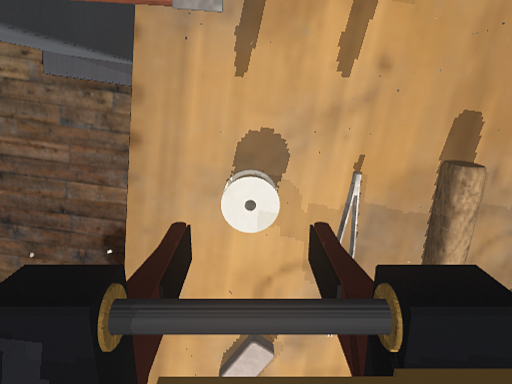

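```bash
python3 -m jog '[[[0.3,0,0,0.5,0,0,0],[0.3,0,0,1,0,0,0],[0.3,0,0,1.5,0,0,0],[0.3,0,0,1.81,0,0,0],[0.3,0,0,1.81,0,0,0]]]';  python3 -m jog '[[[-1,0,0,0,0,0,0],[-1,0,0,0,0,0,0],[-1,0,0,0,0,0,0],[-1,0,0,0,0,0,0],[-1,0,0,0,0,0,0]]]' 20; python3 -m jog '[[[-1,0,0,-0.7,0,0,0],[-1,0,0,-1.4,0,0,0],[-1,0,0,-2.1,0,0,0],[-1,0,0,-2.8,0,0,0],[-1,0,0,-3.2,0,0,0]]]'
python3 - <<'E'
from h import *
a=np.radians(8);c,s=np.cos(a),np.sin(a)
cx,cy=.5285,.1405
print(cx*c-cy*s,cx*s+cy*c)
go(cx*c-cy*s,cx*s+cy*c,.13,8)
E
```

```text
time: 13.02
position: [0.4431, -0.2294, 0.0074]
tcp_rot: [-0.0, 0.998, 0.068, -0.0]
force: [-0.3, -1.1, 0.6]
gripper_width: 0.0568
time: 13.43
position: [0.4444, -0.2305, 0.0092]
tcp_rot: [0.001, 0.998, 0.068, 0.001]
force: [0.7, 1.6, 6.8]
gripper_width: 0.037
time: 13.85
position: [0.4442, -0.2304, 0.1391]
tcp_rot: [0.001, 0.998, 0.068, 0.001]
force: [0.8, -0.2, -1.0]
gripper_width: 0.0368
0.5038028536450307 0.21268564751558522
shift [  2.977 -10.774   0.207] rot [ 0.003 -0.003 -0.004] dist mm 447 t 13.85
```

Run:
```python
from h import *
cv2.imwrite('pics/w10.png',bot.read_camera('wrist'))
cv2.imwrite('pics/s10.png',bot.read_camera('top'))
```

View pics/w10.png

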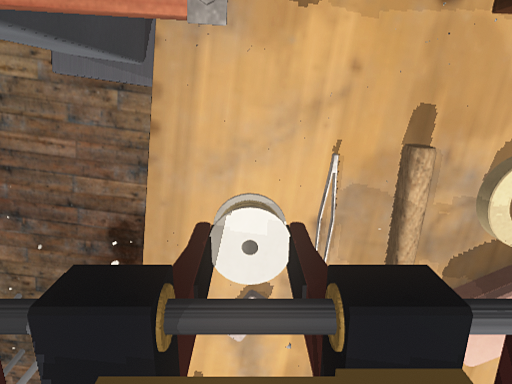

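View pics/s10.png

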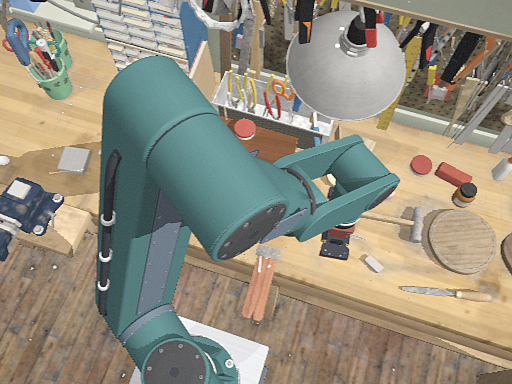

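```bash
python3 -m jog '[[[-1,0.1,-0.4,0,0,0,0],[-1,0.3,-1.2,0,0,0,0],[-1,0.55,-2.1,0,0,0,0],[-1,0.8,-3,0,0,0,0],[-1,1.05,-3.9,0,0,0,0]]]'; python3 -m jog '[[[-1,0.25,-0.9,0,0,0,0],[-1,0.5,-1.8,0,0,0,0],[-1,0.75,-2.7,0,0,0,0],[-1,1,-3.6,0,0,0,0],[-1,1.25,-4.5,0,0,0,0]]]';python3 -c "
from h import *
go(.504,.2127,.12,8)"
```

```text
time: 14.37
position: [0.4627, -0.0679, 0.1347]
tcp_rot: [-0.0, 0.998, 0.067, -0.001]
force: [0.6, -0.2, -0.6]
gripper_width: 0.0371
time: 14.78
position: [0.4878, 0.1174, 0.1347]
tcp_rot: [0.0, 0.998, 0.068, -0.001]
force: [0.7, 0.2, -0.7]
gripper_width: 0.0368
shift [ 0.725 -2.305  0.365] rot [ 0.     0.002 -0.004] dist mm 98 t 14.7833
```

```bash
python3 -m jog '[[[-1,0.2,-0.6,0.1,0,0,0],[-1,0.4,-1.2,0.2,0,0,0],[-1,0.6,-1.9,0.3,0,0,0],[-1,0.72,-2.3,0.36,0,0,0],[-1,0.72,-2.3,0.36,0,0,0]]]';python3 -m jog '[[[-1,0,0,0,0,0,0],[-1,0,0,0,0,0,0]]]'
python3 - <<'E'
from h import *
go(.504,.2127,.021,8)
cv2.imwrite('pics/w11.png',bot.read_camera('wrist'))
E
```

```text
time: 15.2
position: [0.5044, 0.2134, 0.1197]
tcp_rot: [-0.0, 0.998, 0.069, -0.001]
force: [0.3, 0.2, -0.6]
gripper_width: 0.0371
time: 15.37
position: [0.504, 0.2098, 0.1206]
tcp_rot: [0.0, 0.998, 0.068, -0.001]
force: [-0.1, -1.0, -0.5]
gripper_width: 0.0372
shift [ 0.016 -0.074  2.489] rot [ 0.001  0.002 -0.003] dist mm 100 t 15.3667
```

View pics/w11.png

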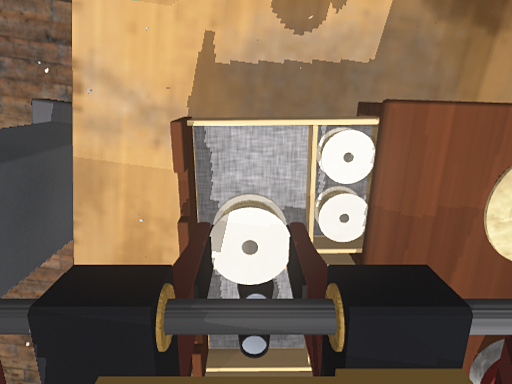

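```bash
python3 -m jog '[[[-1,0.02,-0.06,0.6,0,0,0],[-1,0.02,-0.06,1.2,0,0,0],[-1,0.02,-0.06,1.8,0,0,0],[-1,0.02,-0.06,2.2,0,0,0],[-1,0.02,-0.06,2.44,0,0,0]]]'; python3 -m jog '[[[-1,0,0,0.02,0,0,0],[-1,0,0,0.03,0,0,0],[0.05,0,0,0.03,0,0,0],[0.05,0,0,0.03,0,0,0],[0.05,0,0,0.03,0,0,0]]]'; python3 -m jog '[[[0.2,0,0,0,0,0,0],[0.2,0,0,0,0,0,0],[0.2,0,0,-0.5,0,0,0],[0.2,0,0,-1,0,0,0],[0.2,0,0,-1.5,0,0,0]]]';python3 -m jog '[[[0.2,0,0,-0.8,0,0,0],[0.2,0,0,-1.6,0,0,0],[0.2,0,0,-2,0,0,0]]]';python3 - <<'E'
from h import *
cv2.imwrite('pics/w12.png',bot.read_camera('wrist'))
go(.4587,-.3735,.16,-29)
E
```

```text
time: 15.83
position: [0.5041, 0.2115, 0.0221]
tcp_rot: [0.0, 0.998, 0.067, -0.001]
force: [1.1, 0.4, -0.9]
gripper_width: 0.0373
time: 16.25
position: [0.5063, 0.2133, 0.0238]
tcp_rot: [-0.0, 0.998, 0.068, 0.001]
force: [0.4, 0.8, -1.5]
gripper_width: 0.0459
time: 16.67
position: [0.505, 0.2131, 0.0832]
tcp_rot: [0.0, 0.998, 0.068, -0.001]
force: [0.6, -0.6, 0.1]
gripper_width: 0.053
time: 16.92
position: [0.507, 0.2138, 0.1664]
tcp_rot: [-0.0, 0.998, 0.068, 0.002]
force: [1.0, -0.1, 0.7]
gripper_width: 0.0526
shift [-3.228 14.387  0.168] rot [-0.004 -0.008  0.642] dist mm 590 t 16.9667
```

View pics/w12.png

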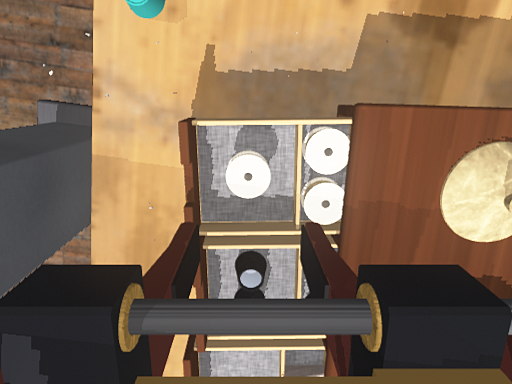

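```bash
python3 -m jog '[[[0.2,-0.2,0.9,-0.2,0,0,0],[0.2,-0.4,1.8,-0.4,0,0,0],[0.2,-0.6,2.7,-0.4,0,0,0],[0.2,-0.9,3.7,-0.4,0,0,0],[0.2,-1.1,4.7,-0.4,0,0,0]]]'; python3 -m jog '[[[0.2,-0.2,0.9,0,0,0,0],[0.2,-0.4,1.8,0,0,0,0],[0.2,-0.6,2.7,0,0,0,0],[0.2,-0.9,3.7,0,0,0,0],[0.2,-1.1,4.7,0,0,0,0]]]';python3 -m jog '[[[0.2,-0.2,0.9,0,0,0,0.11],[0.2,-0.4,1.8,0,0,0,0.22],[0.2,-0.6,2.7,0,0,0,0.33],[0.2,-0.9,3.7,0,0,0,0.44],[0.2,-1,4.5,0,0,0,0.55]]]';python3 -c "
from h import *
go(.4587,-.3735,.08,-29)"
```

```text
time: 17.38
position: [0.486, 0.0197, 0.1785]
tcp_rot: [0.0, 0.998, 0.069, -0.0]
force: [0.5, 0.2, -0.0]
gripper_width: 0.0527
time: 17.8
position: [0.4678, -0.1727, 0.1783]
tcp_rot: [-0.0, 0.998, 0.068, -0.0]
force: [0.5, -0.1, -0.0]
gripper_width: 0.0523
time: 18.22
position: [0.4525, -0.3576, 0.1782]
tcp_rot: [0.0, 0.978, -0.209, -0.0]
force: [0.7, 0.3, 0.7]
gripper_width: 0.0529
shift [0.306 0.299 2.455] rot [0.001 0.001 0.086] dist mm 100 t 18.2167
```

```bash
python3 -m jog '[[[0.2,0.15,0.15,0.6,0,0,0.06],[0.2,0.3,0.3,1.2,0,0,0.08],[0.2,0.3,0.3,1.9,0,0,0.08],[0.2,0.3,0.3,2.4,0,0,0.08],[0.2,0.3,0.3,2.4,0,0,0.08]]]';python3 -m jog '[[[0.2,0,0,0,0,0,0],[0.2,0,0,0,0,0,0]]]'
python3 - <<'E'
from h import *
cv2.imwrite('pics/w13.png',bot.read_camera('wrist'))
go(.4587,-.3735,.004,-29)
E
```

```text
time: 18.63
position: [0.4574, -0.3684, 0.0781]
tcp_rot: [-0.002, 0.97, -0.245, -0.004]
force: [-1.2, 1.0, -0.4]
gripper_width: 0.0525
time: 18.8
position: [0.4606, -0.3711, 0.0835]
tcp_rot: [0.0, 0.97, -0.244, 0.0]
force: [0.8, 0.7, 0.2]
gripper_width: 0.0525
shift [-0.03   0.07   2.001] rot [ 0.001 -0.002  0.012] dist mm 80 t 18.85
```

View pics/w13.png

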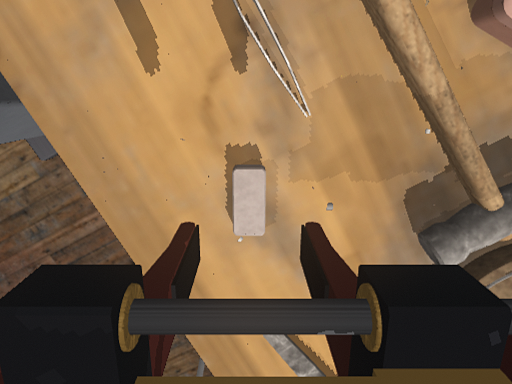

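```bash
python3 -m jog '[[[0.2,-0.03,0.05,0.5,0,0,0.01],[0.2,-0.03,0.05,1,0,0,0.01],[0.2,-0.03,0.05,1.5,0,0,0.01],[0.2,-0.03,0.05,1.97,0,0,0.01],[0.2,-0.03,0.05,1.97,0,0,0.01]]]';  python3 -m jog '[[[-1,0,0,0,0,0,0],[-1,0,0,0,0,0,0],[-1,0,0,0,0,0,0],[-1,0,0,0,0,0,0],[-1,0,0,0,0,0,0]]]' 20; python3 -m jog '[[[-1,0,0,0,0,0,0],[-1,0,0,-0.4,0,0,0],[-1,0,0,-1.2,0,0,0],[-1,0,0,-2,0,0,0],[-1,0,0,-2.8,0,0,0]]]'
python3 - <<'E'
from h import *
a=np.radians(8);c,s=np.cos(a),np.sin(a)
cx,cy=.520,-.0915
print(cx*c-cy*s,cx*s+cy*c)
go(cx*c-cy*s,cx*s+cy*c,.12,8)
cv2.imwrite('pics/w14.png',bot.read_camera('wrist'))
E
```

```text
time: 19.27
position: [0.4574, -0.3712, 0.0026]
tcp_rot: [-0.001, 0.968, -0.249, -0.001]
force: [0.3, -0.2, -1.0]
gripper_width: 0.0526
time: 19.68
position: [0.4588, -0.3728, 0.0051]
tcp_rot: [0.001, 0.968, -0.249, 0.001]
force: [-0.8, 0.7, 5.2]
gripper_width: 0.0238
time: 20.1
position: [0.4577, -0.3716, 0.117]
tcp_rot: [-0.0, 0.968, -0.249, -0.001]
force: [1.0, -0.0, -0.5]
gripper_width: 0.0236
0.5276737344834627 -0.018239515790619665
shift [-2.734 -8.581 -0.07 ] rot [-0.001  0.001 -0.644] dist mm 360 t 20.1
```

View pics/w14.png

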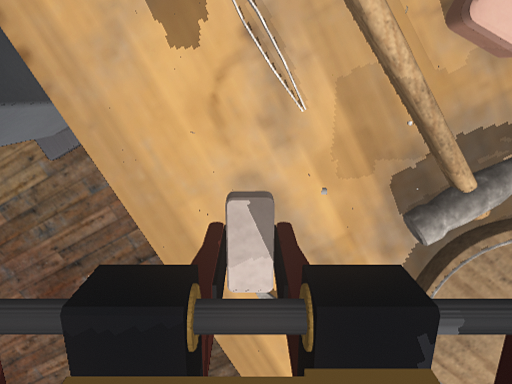

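```bash
python3 -m jog '[[[-1,-0.15,-0.5,0,0,0,-0.06],[-1,-0.4,-1.2,0,0,0,-0.13],[-1,-0.65,-2,0,0,0,-0.2],[-1,-0.9,-2.8,0,0,0,-0.27],[-1,-1.2,-3.6,0,0,0,-0.34]]]'; python3 -c "
from h import *
go(.5277,-.018,.12,8)"
```

```text
time: 20.57
position: [0.486, -0.2217, 0.1161]
tcp_rot: [0.0, 0.997, -0.081, 0.0]
force: [0.7, -0.5, 0.2]
gripper_width: 0.0241
shift [ 0.211 -5.195 -0.099] rot [ 0.001 -0.001 -0.301] dist mm 208 t 20.5667
```

```bash
python3 -m jog '[[[-1,0.05,-0.9,-0.1,0,0,-0.06],[-1,0.1,-1.8,-0.1,0,0,-0.12],[-1,0.15,-2.7,-0.1,0,0,-0.18],[-1,0.2,-3.6,-0.1,0,0,-0.24],[-1,0.21,-4.5,-0.1,0,0,-0.3]]]';python3 -m jog '[[[-1,0,-0.35,0,0,0,0],[-1,0,-0.68,0,0,0,0],[-1,0,-0.68,0,0,0,0],[-1,0,-0.68,0,0,0,0]]]'
python3 - <<'E'
from h import *
import json
go(.5277,-.018,.019,8)
st=bot.get_state();cv2.imwrite('pics/w15.png',bot.read_camera('wrist'))
json.dump({k:list(np.array(st[k])) for k in('position','tcp_rot')},open('w15.json','w'))
E
```

```text
time: 20.98
position: [0.5237, -0.0449, 0.1201]
tcp_rot: [0.0, 0.998, 0.069, 0.0]
force: [0.6, 0.6, -0.6]
gripper_width: 0.0237
time: 21.32
position: [0.5194, -0.0197, 0.1199]
tcp_rot: [0.0, 0.998, 0.068, -0.0]
force: [-0.7, -0.5, -0.5]
gripper_width: 0.0238
shift [ 0.212 -0.014  2.522] rot [ 0.     0.    -0.003] dist mm 101 t 21.3167
```

View pics/w15.png

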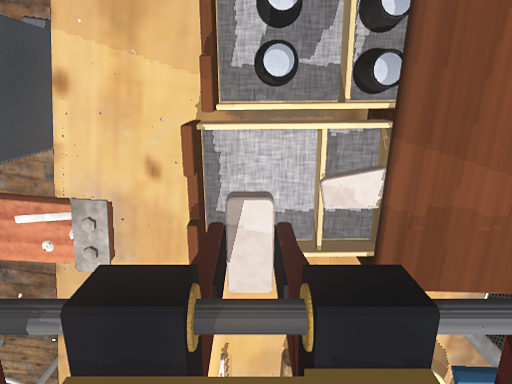

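Run:
```python
from h import *
import json
st=json.load(open('w15.json'))
a=np.radians(8);ex=np.array([np.cos(a),np.sin(a)]);ey=np.array([-np.sin(a),np.cos(a)])
def o(n,u,v,z):
    P=unproj('wrist',u,v,z,st);print(n,'chest xy',np.round([P[:2]@ex,P[:2]@ey],4))
o('wallL inner top',250,129,.036);o('wallR inner top',300,241,.036);o('front inner floor',204,160,.012);o('part',318,160,.032);o('outer front',181,180,.053);o('chest front',393,180,.064);o('plier',112,230,.03);o('plier',112,200,.03);o('plier',112,260,.03)
P=np.array(st['position']);print(P[:2]@ex,P[:2]@ey)
```

```text
wallL inner top chest xy [ 0.5112 -0.0431]
wallR inner top chest xy [ 0.5507 -0.1311]
front inner floor chest xy [ 0.4737 -0.0704]
part chest xy [ 0.5623 -0.0667]
outer front chest xy [ 0.4627 -0.0766]
chest front chest xy [ 0.6065 -0.0741]
plier chest xy [ 0.3999 -0.1239]
plier chest xy [ 0.4028 -0.0986]
plier chest xy [ 0.3968 -0.1506]
0.5115816014979165 -0.09175608836425037
```

```bash
python3 -m jog '[[[-1,0.16,-0.01,0.6,0,0,0],[-1,0.16,-0.01,1.2,0,0,0],[-1,0.16,-0.01,1.8,0,0,0],[-1,0.16,-0.01,2.2,0,0,0],[-1,0.16,-0.01,2.53,0,0,0]]]'; python3 -m jog '[[[-1,0,0,0.01,0,0,0],[-1,0,0,0.02,0,0,0],[-0.3,0,0,0.02,0,0,0],[-0.2,0,0,0.02,0,0,0],[-0.1,0,0,0.02,0,0,0]]]'; python3 -m jog '[[[-0.1,0,0,0,0,0,0],[-0.1,0,0,0,0,0,0],[-0.1,0,0,-0.5,0,0,0],[-0.1,0,0,-1,0,0,0],[-0.1,0,0,-1.5,0,0,0]]]';python3 -m jog '[[[-0.1,0,0,-0.8,0,0,0],[-0.1,0,0,-1.6,0,0,0],[-0.1,0,0,-2,0,0,0]]]';python3 - <<'E'
from h import *
cv2.imwrite('pics/w16.png',bot.read_camera('wrist'))
E
```

```text
time: 21.78
position: [0.5254, -0.02, 0.0172]
tcp_rot: [0.0, 0.998, 0.067, -0.001]
force: [0.1, 0.6, -0.6]
gripper_width: 0.0239
time: 22.2
position: [0.5265, -0.0188, 0.0186]
tcp_rot: [0.0, 0.998, 0.068, 0.001]
force: [0.3, 0.6, -0.6]
gripper_width: 0.0381
time: 22.62
position: [0.5254, -0.0182, 0.0785]
tcp_rot: [-0.0, 0.998, 0.068, -0.0]
force: [1.0, 0.2, -0.9]
gripper_width: 0.0398
time: 22.87
position: [0.5275, -0.0184, 0.1615]
tcp_rot: [0.001, 0.998, 0.068, 0.002]
force: [1.3, -0.7, -0.1]
gripper_width: 0.0391
```

View pics/w16.png

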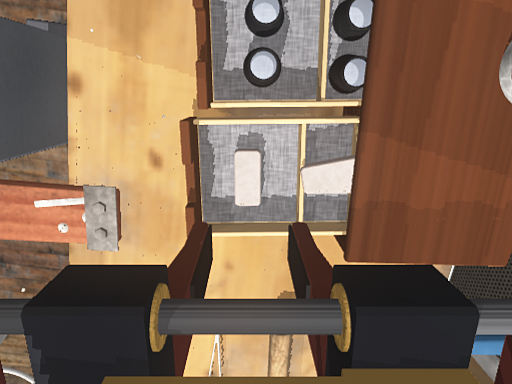

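```bash
python3 -m jog '[[[-1,-0.6,0,0,0,0,0],[-1,-1.2,0,0,0,0,0],[-1,-1.8,0,0,0,0,0],[-1,-2.0,0,0,0,0,0],[-1,-2.0,0,0,0,0,0]]]'; python3 -c "
from h import *
go(.4463,-.0282,.025,8)"
```

```text
time: 23.33
position: [0.4443, -0.029, 0.1575]
tcp_rot: [-0.0, 0.998, 0.068, -0.001]
force: [0.5, 0.4, -0.2]
gripper_width: 0.01
shift [ 0.058 -0.01   3.313] rot [-0.001  0.002 -0.004] dist mm 133 t 23.3333
```

```bash
python3 -m jog '[[[-1,0,0,0.8,0,0,0],[-1,0,0,1.6,0,0,0],[-1,0,0,2.4,0,0,0],[-1,0,0,3.1,0,0,0],[-1,0,0,3.3,0,0,0]]]'
python3 - <<'E'
from h import *
a=np.radians(8);ex=np.array([np.cos(a),np.sin(a)]);ey=np.array([-np.sin(a),np.cos(a)])
s=bot.get_state();P=np.array(s['position']);print(P[:2]@ex,P[:2]@ey,P[2],s['force'],s['gripper_width'])
cv2.imwrite('pics/s17.png',bot.read_camera('wrist'))
E
```

```text
time: 23.75
position: [0.4462, -0.0289, 0.0226]
tcp_rot: [-0.001, 0.998, 0.068, -0.002]
force: [0.4, -0.1, 0.4]
gripper_width: 0.0003
0.437833273482729 -0.09068187572285485 0.02260493907974317 [ 0.42098199 -0.09515587  0.3746263 ] 0.0003043224811038801
```

View pics/s17.png

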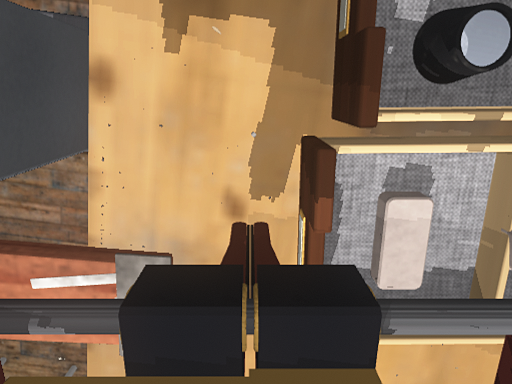

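```bash
python3 -m jog '[[[-1,0.2,0,0,0,0,0],[-1,0.4,0,0,0,0,0],[-1,0.6,0,0,0,0,0],[-1,0.85,0,0,0,0,0],[-1,1.1,0,0,0,0,0]]]'; python3 -m jog '[[[-1,0.25,0,0,0,0,0],[-1,0.5,0,0,0,0,0],[-1,0.75,0,0,0,0,0],[-1,1,0,0,0,0,0],[-1,1.25,0,0,0,0,0]]]';python3 -m jog '[[[-1,0.25,0,0,0,0,0],[-1,0.5,0,0,0,0,0],[-1,0.7,0,0,0,0,0],[-1,0.9,0,0,0,0,0],[-1,1.05,0,0,0,0,0]]]'
python3 - <<'E'
from h import *
a=np.radians(8);ex=np.array([np.cos(a),np.sin(a)]);ey=np.array([-np.sin(a),np.cos(a)])
s=bot.get_state();P=np.array(s['position']);print(P[:2]@ex,P[:2]@ey,P[2],s['force'],s['gripper_width'])
cv2.imwrite('pics/w18.png',bot.read_camera('wrist'))
E
```

```text
time: 24.22
position: [0.492, -0.0232, 0.027]
tcp_rot: [0.0, 0.998, 0.068, 0.001]
force: [-2.4, 0.2, 1.3]
gripper_width: 0.0004
time: 24.63
position: [0.5408, -0.0162, 0.0259]
tcp_rot: [0.0, 0.998, 0.068, -0.0]
force: [-1.7, 0.4, 2.2]
gripper_width: -0.0
time: 25.05
position: [0.5824, -0.0106, 0.0257]
tcp_rot: [-0.0, 0.998, 0.068, 0.0]
force: [-1.6, 1.3, 1.4]
gripper_width: 0.0002
0.5752199861873342 -0.09151584390013758 0.025720612967939097 [-1.63467391  1.32528163  1.38360304] 0.00024174366736592434
```

View pics/w18.png

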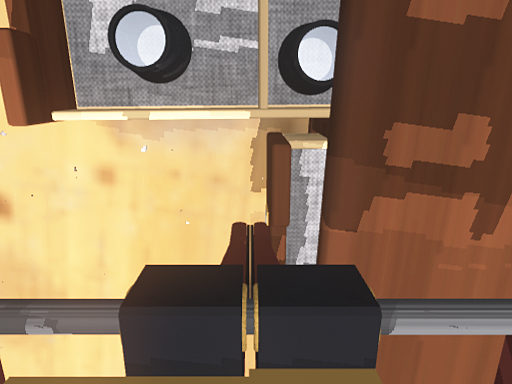

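```bash
python3 -m jog '[[[-1,0.1,0,0,0,0,0],[-1,0.2,0,0,0,0,0],[-1,0.3,0,0,0,0,0],[-1,0.35,0,0,0,0,0]]]'; python3 -m jog '[[[-1,0.05,0,0,0,0,0],[-1,0.1,0,0,0,0,0],[-1,0.1,0,0,0,0,0]]]'; python3 -m jog '[[[-1,0.05,0,0,0,0,0],[-1,0.05,0,0,0,0,0]]]'
```

```text
time: 25.43
position: [0.5957, -0.0089, 0.0258]
tcp_rot: [0.0, 0.998, 0.068, 0.0]
force: [-1.7, -0.8, 0.9]
gripper_width: 0.0003
time: 25.68
position: [0.5991, -0.0084, 0.0258]
tcp_rot: [0.0, 0.998, 0.068, -0.0]
force: [-1.6, 0.2, 0.2]
gripper_width: 0.0006
time: 25.85
position: [0.5991, -0.0084, 0.0257]
tcp_rot: [0.0, 0.998, 0.068, -0.002]
force: [-7.1, -3.7, 4.7]
gripper_width: 0.0005
```

Run:
```python
from h import *
a=np.radians(8);ex=np.array([np.cos(a),np.sin(a)]);ey=np.array([-np.sin(a),np.cos(a)])
s=bot.get_state();P=np.array(s['position']);print(P[:2]@ex,P[:2]@ey,P[2],s['force'],s['gripper_width'])
cv2.imwrite('pics/w19.png',bot.read_camera('wrist'))
for u,v,z in [(270,170,.053),(325,170,.064)]: 
    q=unproj('wrist',u,v,z,s);print(q[:2]@ex)
```

```text
0.5921047998135801 -0.09165286314301047 0.025707118174772087 [-7.05110902 -3.70147033  4.72822465] 0.00045551572596741707
0.5999793656179719
0.6200573303122818
```

View pics/w19.png

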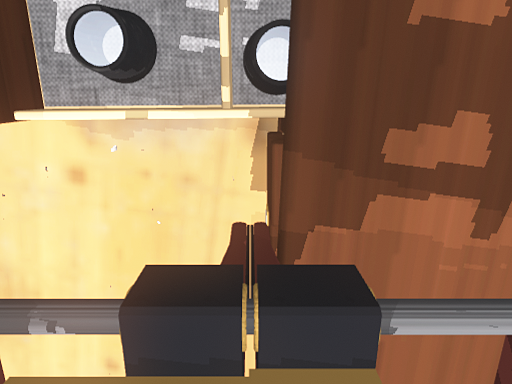

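```bash
python3 -m jog '[[[-1,0.05,0,0,0,0,0],[-1,0.05,0,0,0,0,0]]]'
python3 - <<'E'
from h import *
a=np.radians(8);ex=np.array([np.cos(a),np.sin(a)]);ey=np.array([-np.sin(a),np.cos(a)])
s=bot.get_state();P=np.array(s['position']);print(P[:2]@ex,P[:2]@ey,P[2],s['force'],s['gripper_width'])
im=bot.read_camera('wrist');cv2.imwrite('pics/w20.png',cv2.resize(im[90:260,220:330],None,fx=3.5,fy=3.5,interpolation=cv2.INTER_CUBIC))
for u,v,z in [(268,170,.053),(281,170,.053),(283,170,.064)]: 
    q=unproj('wrist',u,v,z,s);print(q[:2]@ex)
E
```

```text
time: 26.07
position: [0.5991, -0.0083, 0.0257]
tcp_rot: [0.0, 0.998, 0.068, -0.004]
force: [-10.6, -4.0, 8.7]
gripper_width: 0.0002
0.5920991137988099 -0.09162715918615286 0.025704602899303618 [-10.58152054  -4.04792187   8.70707786] 0.00021186927696293937
0.5992345308631056
0.6045601880046487
0.6043638050122002
```

View pics/w20.png

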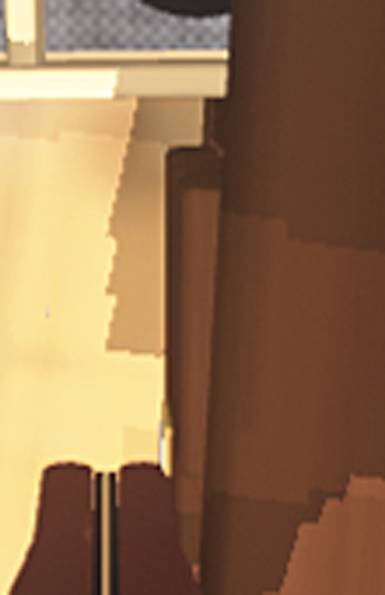

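```bash
python3 -m jog '[[[-1,-0.3,0,0,0,0,0],[-1,-0.8,0,0,0,0,0],[-1,-1.3,0,-0.5,0,0,0],[-1,-1.3,0.5,-1.2,0,0,0],[-1,-1.3,1,-2,0,0,0]]]';python3 -m jog '[[[-1,0,0.2,0,0,0,0],[-1,0,0.2,0,0,0,0],[-1,0,0.2,0,0,0,0]]]'
python3 - <<'E'
from h import *
import json
s=bot.get_state();im=bot.read_camera('wrist')
cv2.imwrite('pics/w21.png',im);print(s['position'])
json.dump({k:list(np.array(s[k])) for k in('position','tcp_rot')},open('w21.json','w'))
E
```

```text
time: 26.53
position: [0.5525, -0.0527, 0.1046]
tcp_rot: [-0.001, 0.998, 0.069, -0.003]
force: [-1.4, 0.1, -0.2]
gripper_width: 0.0005
time: 26.78
position: [0.5594, -0.0636, 0.1081]
tcp_rot: [0.001, 0.998, 0.067, 0.003]
force: [0.3, 0.0, -0.8]
gripper_width: 0.0004
[ 0.55943878 -0.06358334  0.10811262]
```

View pics/w21.png

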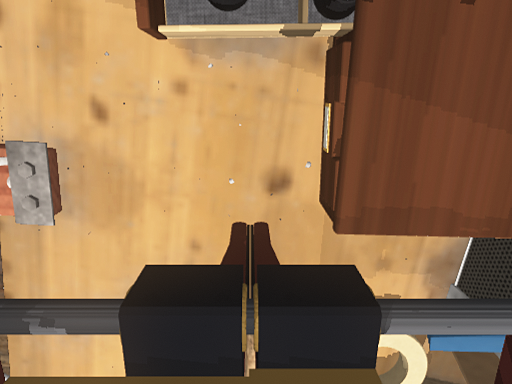

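Run:
```python
from h import *
import json
s=json.load(open('w21.json'));im=cv2.imread('pics/w21.png')
cv2.imwrite('pics/w21c.png',cv2.resize(im[25:245,300:400],None,fx=2.7*2,fy=2.7,interpolation=cv2.INTER_CUBIC))
a=np.radians(8);ex=np.array([np.cos(a),np.sin(a)]);ey=np.array([-np.sin(a),np.cos(a)])
for y in(-.04,-.09,-.14):
  for x in (.600,.604,.608):
    print(y,x,[proj('wrist',np.append(x*ex+y*ey,z),s).round(1) for z in (.064,.053,.041,.007)])
```

```text
-0.04 0.6 [array([346.4,  42.6]), array([341.2,  45.2]), array([336.2,  47.7]), array([324.5,  53.6])]
-0.04 0.604 [array([353.4,  42.5]), array([347.9,  45.1]), array([342.5,  47.7]), array([330. ,  53.6])]
-0.04 0.608 [array([360.5,  42.5]), array([354.6,  45.1]), array([348.8,  47.6]), array([335.5,  53.6])]
-0.09 0.6 [array([340.3, 131.5]), array([335.8, 129.6]), array([331.4, 127.7]), array([320.9, 123.3])]
-0.09 0.604 [array([346.9, 131.5]), array([342.1, 129.5]), array([337.3, 127.7]), array([326.1, 123.2])]
-0.09 0.608 [array([353.5, 131.4]), array([348.3, 129.5]), array([343.2, 127.6]), array([331.3, 123.2])]
-0.14 0.6 [array([335.1, 209.3]), array([331.1, 203.9]), array([327.1, 198.5]), array([317.6, 185.9])]
-0.14 0.604 [array([341.2, 209.2]), array([336.9, 203.8]), array([332.7, 198.5]), array([322.6, 185.8])]
-0.14 0.608 [array([347.4, 209.2]), array([342.8, 203.8]), array([338.3, 198.5]), array([327.5, 185.8])]
```

View pics/w21c.png

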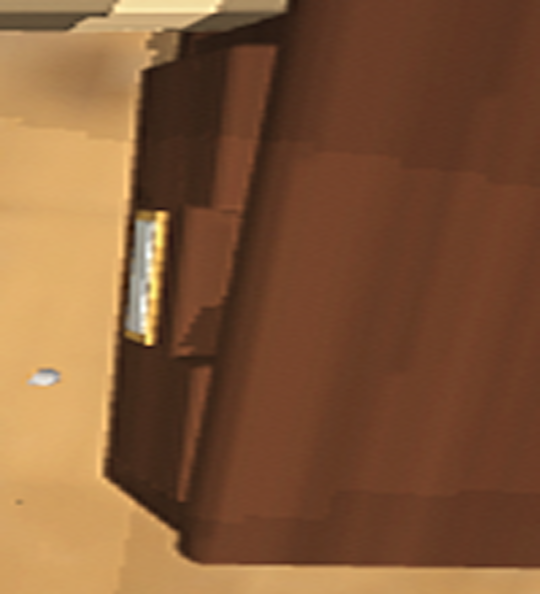

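```bash
python3 -m jog '[[[-1,-0.3,-0.6,0,0,0.1,0],[-1,-0.3,-1.27,0.6,0,0.2,0],[-1,-0.3,-1.27,1.4,0,0.2,0],[-1,-0.3,-1.27,1.95,0,0.2,0],[-1,-0.3,-1.27,1.95,0,0.2,0]]]'; python3 -m jog '[[[-1,0,0,0,0,0,0],[-1,0,0,0,0,0,0]]]'
python3 - <<'E'
from h import *
a=np.radians(8);ex=np.array([np.cos(a),np.sin(a)]);ey=np.array([-np.sin(a),np.cos(a)])
s=bot.get_state();P=np.array(s['position']);print(P[:2]@ex,P[:2]@ey,P[2],s['force'])
q=s['tcp_rot'];Rc=R.from_quat([q[1],q[2],q[3],q[0]]);d=np.append(ex,0)
print(Rc.inv().apply(d), Rc.as_matrix()[:,2])
E
```

```text
time: 27.25
position: [0.5338, -0.0113, 0.0221]
tcp_rot: [-0.009, 0.993, 0.068, 0.094]
force: [-0.0, -0.6, -0.5]
gripper_width: 0.0001
time: 27.42
position: [0.54, -0.0133, 0.0275]
tcp_rot: [-0.007, 0.993, 0.068, 0.099]
force: [0.2, -0.4, 0.3]
gripper_width: 0.0007
0.5328512282696126 -0.08828461221095203 0.027466868876419068 [ 0.22734744 -0.43263737  0.25925031]
[ 0.98025081 -0.00297864  0.1977359 ] [ 0.19584709  0.02726662 -0.9802553 ]
```

```bash
python3 -m jog '[[[-1,0.3,0,0.06,0,0,0],[-1,0.6,0,0.12,0,0,0],[-1,0.9,0,0.18,0,0,0],[-1,1.15,0,0.23,0,0,0],[-1,1.3,0,0.26,0,0,0]]]'; python3 -m jog '[[[-1,0.05,0,0.01,0,0,0],[-1,0.1,0,0.02,0,0,0],[-1,0.1,0,0.02,0,0,0]]]'; python3 -m jog '[[[-1,0.05,0,0.01,0,0,0],[-1,0.1,0,0.02,0,0,0],[-1,0.1,0,0.02,0,0,0]]]'
```

```text
time: 27.83
position: [0.5948, -0.0067, 0.0294]
tcp_rot: [-0.006, 0.993, 0.068, 0.101]
force: [-0.2, 0.5, -0.0]
gripper_width: 0.0005
time: 28.08
position: [0.596, -0.0059, 0.0282]
tcp_rot: [-0.007, 0.993, 0.068, 0.1]
force: [-0.1, -0.1, 0.9]
gripper_width: 0.0004
time: 28.33
position: [0.5998, -0.0054, 0.0279]
tcp_rot: [-0.007, 0.993, 0.068, 0.099]
force: [0.4, -0.1, -0.1]
gripper_width: 0.0003
```

```bash
for i in 1 2 3; do python3 -m jog '[[[-1,0.05,0,0.01,0,0,0],[-1,0.05,0,0.01,0,0,0]]]' | grep -E 'pos|force'; done
```

```text
position: [0.6017, -0.0051, 0.0279]
force: [-0.4, -0.0, -0.4]
position: [0.6037, -0.0047, 0.0278]
force: [-1.7, -0.3, 0.6]
position: [0.6038, -0.0045, 0.0274]
force: [-6.6, -1.7, 3.2]
```

```bash
for i in 1 2; do python3 -m jog '[[[-1,0.05,0,0.01,0,0,0],[-1,0.05,0,0.01,0,0,0]]]' | grep -E 'pos|force'; done; python3 -m jog '[[[-1,-0.5,0,-0.1,0,0,0],[-1,-1,0,-0.2,0,0,0],[-1,-1.5,0,-1,0,0,0],[-1,-2,0,-2,0,0,0],[-1,-2.3,0,-3,0,0,0]]]'; python3 -c "
from h import *
a=np.radians(8);c,s=np.cos(a),np.sin(a)
cx,cy=.442,.0245
go(cx*c-cy*s,cx*s+cy*c,.12,8)
st=bot.get_state();print(st['position'])"
```

```text
position: [0.6038, -0.0041, 0.027]
force: [-11.1, -3.6, 6.6]
position: [0.6038, -0.0038, 0.0266]
force: [-15.9, -4.8, 11.1]
time: 29.58
position: [0.4958, -0.019, 0.1241]
tcp_rot: [-0.007, 0.993, 0.068, 0.098]
force: [-0.2, -0.5, 0.3]
gripper_width: 0.0002
shift [-1.166 -2.803 -0.124] rot [-0.001 -0.196 -0.004] dist mm 122 t 29.5833
[ 0.49575098 -0.01898412  0.12408336]
```

```bash
cat >> h.py <<'E'
def gc(cx,cy,z):
    "chest coords, keep orientation"
    a=np.radians(8);c,s_=np.cos(a),np.sin(a)
    s=bot.get_state();q=np.array(s['tcp_rot']);Rc=R.from_quat([q[1],q[2],q[3],q[0]])
    P=np.array(s['position']);print('chest now',np.round([P[0]*c+P[1]*s_,-P[0]*s_+P[1]*c,P[2]],4),'F',np.round(s['force'],1),
     'shift',np.round(Rc.inv().apply(np.array([cx*c-cy*s_,cx*s_+cy*c,z])-P)/.04,3),s['time'])
E
python3 -c "
from h import *
gc(.44,.0245,.12)"
```

```text
chest now [ 0.4883 -0.0878  0.1241] F [-0.2 -0.5  0.3] shift [-1.215 -2.803 -0.133] 29.5833
```

```bash
python3 -m jog '[[[-1,-0.3,-0.7,-0.1,0,0,0],[-1,-0.7,-1.5,-0.13,0,0,0],[-1,-1.2,-2.3,-0.13,0,0,0],[-1,-1.2,-2.8,-0.13,0,0,0],[-1,-1.2,-2.8,-0.13,0,0,0]]]';python3 -c "
from h import *
gc(.44,.0245,.026)"
```

```text
time: 30.0
position: [0.4339, 0.0877, 0.1203]
tcp_rot: [-0.007, 0.993, 0.069, 0.099]
force: [0.2, -0.6, 0.1]
gripper_width: 0.0004
chest now [0.4419 0.0264 0.1203] F [ 0.2 -0.6  0.1] shift [-0.513  0.05   2.302] 30.0
```

```bash
python3 -m jog '[[[-1,-0.15,0.05,0.6,0,0,0],[-1,-0.3,0.05,1.2,0,0,0],[-1,-0.45,0.05,1.8,0,0,0],[-1,-0.5,0.05,2.28,0,0,0],[-1,-0.5,0.05,2.28,0,0,0]]]';python3 -c "
from h import *
gc(.597,.0245,.026)"
```

```text
time: 30.42
position: [0.4342, 0.0825, 0.0243]
tcp_rot: [-0.007, 0.993, 0.067, 0.098]
force: [0.7, -0.9, 0.3]
gripper_width: -0.0001
chest now [0.4414 0.0213 0.0243] F [ 0.7 -0.9  0.3] shift [ 3.823 -0.097  0.719] 30.4167
```

```bash
python3 -m jog '[[[-1,0.15,-0.05,0.03,0,0,0],[-1,0.3,-0.05,0.06,0,0,0],[-1,0.5,-0.05,0.1,0,0,0],[-1,0.7,-0.05,0.14,0,0,0],[-1,0.9,-0.05,0.18,0,0,0]]]'; python3 -m jog '[[[-1,0.2,0,0.04,0,0,0],[-1,0.4,0,0.08,0,0,0],[-1,0.6,0,0.12,0,0,0],[-1,0.8,0,0.16,0,0,0],[-1,1,0,0.2,0,0,0]]]';python3 -m jog '[[[-1,0.2,0,0.04,0,0,0],[-1,0.4,0,0.08,0,0,0],[-1,0.6,0,0.12,0,0,0],[-1,0.8,0,0.16,0,0,0],[-1,1,0,0.2,0,0,0]]]'; python3 -c "
from h import *
gc(.597,.0245,.026)
cv2.imwrite('pics/w22.png',bot.read_camera('wrist'))"
```

```text
time: 30.83
position: [0.4722, 0.0901, 0.028]
tcp_rot: [-0.007, 0.993, 0.068, 0.1]
force: [-2.5, -0.5, 1.5]
gripper_width: 0.0006
time: 31.25
position: [0.5118, 0.0957, 0.027]
tcp_rot: [-0.007, 0.993, 0.068, 0.099]
force: [-1.3, -0.1, 1.9]
gripper_width: 0.0005
time: 31.67
position: [0.5521, 0.1012, 0.027]
tcp_rot: [-0.007, 0.993, 0.068, 0.099]
force: [-2.6, 1.2, 0.2]
gripper_width: 0.0005
chest now [0.5608 0.0234 0.027 ] F [-2.6  1.2  0.2] shift [ 0.883 -0.031  0.203] 31.6667
```

View pics/w22.png

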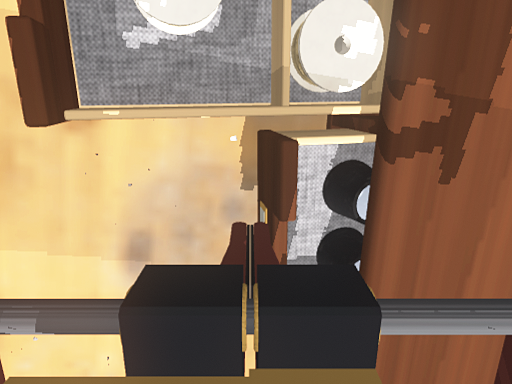

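Loupes still standing. Continue, then small steps to the stop.

```bash
python3 -m jog '[[[-1,0.2,0,0.04,0,0,0],[-1,0.4,0,0.08,0,0,0],[-1,0.55,0,0.11,0,0,0],[-1,0.7,0,0.14,0,0,0],[-1,0.75,0,0.15,0,0,0]]]'; for i in 1 2 3 4 5; do python3 -m jog '[[[-1,0.05,0,0.01,0,0,0],[-1,0.05,0,0.01,0,0,0]]]' | grep -E 'pos|force'; done;  python3 -c "
from h import *
gc(.597,.0245,.026)"
```

```text
time: 32.13
position: [0.5834, 0.1053, 0.0274]
tcp_rot: [-0.007, 0.993, 0.068, 0.1]
force: [-2.7, 0.0, -0.6]
gripper_width: 0.0004
position: [0.5848, 0.1054, 0.0274]
force: [-0.6, -0.7, -0.3]
position: [0.5862, 0.1057, 0.0274]
force: [-1.4, 0.1, -0.3]
position: [0.5881, 0.106, 0.0273]
force: [-0.6, 0.3, -0.4]
position: [0.5903, 0.1063, 0.0273]
force: [-0.7, -0.5, -0.4]
position: [0.5921, 0.1066, 0.0272]
force: [-1.2, -0.3, -0.2]
chest now [0.6011 0.0232 0.0272] F [-1.2 -0.3 -0.2] shift [-0.108 -0.033  0.009] 32.9667
```

```bash
for i in 1 2 3 4; do python3 -m jog '[[[-1,0.04,0,0.01,0,0,0],[-1,0.04,0,0.01,0,0,0]]]' | grep -E 'pos|force'; done;  python3 -c "
from h import *
gc(.597,.0245,.026)"
```

```text
position: [0.5922, 0.1067, 0.0268]
force: [-4.9, -0.0, 3.2]
position: [0.5922, 0.1068, 0.0264]
force: [-8.2, -1.9, 5.5]
position: [0.5922, 0.1069, 0.0259]
force: [-10.4, -1.9, 7.4]
position: [0.5922, 0.107, 0.0254]
force: [-13.6, -2.9, 10.4]
chest now [0.6014 0.0235 0.0254] F [-13.6  -2.9  10.4] shift [-0.105 -0.024 -0.034] 33.6333
```

```bash
python3 -m jog '[[[-1,-0.5,0,-0.1,0,0,0],[-1,-1,0,-0.2,0,0,0],[-1,-1.5,0,-1,0,0,0],[-1,-2,0,-2,0,0,0],[-1,-2.3,0,-3,0,0,0]]]'; python3 -c "
from h import *
gc(.435,.1405,.13)"
```

```text
time: 34.05
position: [0.4843, 0.092, 0.123]
tcp_rot: [-0.007, 0.993, 0.068, 0.098]
force: [1.3, -0.2, 0.6]
gripper_width: 0.0004
chest now [0.4923 0.0237 0.123 ] F [ 1.3 -0.2  0.6] shift [-1.383 -2.915 -0.452] 34.05
```

```bash
python3 -m jog '[[[-1,-0.4,-0.7,-0.3,0,0,0],[-1,-0.9,-1.5,-0.4,0,0,0],[-1,-1.38,-2.3,-0.4,0,0,0],[-1,-1.38,-2.9,-0.4,0,0,0],[-1,-1.38,-2.9,-0.4,0,0,0]]]';python3 -c "
from h import *
gc(.435,.1405,.026)"
```

```text
time: 34.47
position: [0.414, 0.2026, 0.129]
tcp_rot: [-0.008, 0.992, 0.069, 0.101]
force: [0.8, -0.3, 0.1]
gripper_width: 0.0003
chest now [0.4381 0.143  0.129 ] F [ 0.8 -0.3  0.1] shift [-0.595  0.065  2.507] 34.4667
```

```bash
python3 -m jog '[[[-1,-0.15,0.05,0.6,0,0,0],[-1,-0.3,0.05,1.2,0,0,0],[-1,-0.45,0.05,1.8,0,0,0],[-1,-0.59,0.05,2.45,0,0,0],[-1,-0.59,0.05,2.48,0,0,0]]]';python3 -c "
from h import *
gc(.6055,.1405,.026)"; python3 -m jog '[[[-1,0.15,0,0.03,0,0,0],[-1,0.3,0,0.06,0,0,0],[-1,0.5,0,0.1,0,0,0],[-1,0.7,0,0.14,0,0,0],[-1,0.9,0,0.18,0,0,0]]]'; python3 -m jog '[[[-1,0.2,0,0.04,0,0,0],[-1,0.4,0,0.08,0,0,0],[-1,0.6,0,0.12,0,0,0],[-1,0.8,0,0.16,0,0,0],[-1,1,0,0.2,0,0,0]]]';python3 -m jog '[[[-1,0.2,0,0.04,0,0,0],[-1,0.4,0,0.08,0,0,0],[-1,0.6,0,0.12,0,0,0],[-1,0.8,0,0.16,0,0,0],[-1,1,0,0.2,0,0,0]]]'; python3 -c "
from h import *
gc(.6055,.1405,.026)
cv2.imwrite('pics/w23.png',bot.read_camera('wrist'))"
```

```text
time: 34.88
position: [0.4099, 0.1959, 0.0232]
tcp_rot: [-0.006, 0.993, 0.068, 0.097]
force: [0.3, -0.3, 0.6]
gripper_width: 0.0004
chest now [0.4332 0.1369 0.0232] F [ 0.3 -0.3  0.6] shift [ 4.239 -0.105  0.764] 34.8833
time: 35.3
position: [0.4495, 0.2022, 0.0278]
tcp_rot: [-0.007, 0.993, 0.067, 0.101]
force: [-1.8, 0.7, 0.9]
gripper_width: 0.0005
time: 35.72
position: [0.4889, 0.2075, 0.0266]
tcp_rot: [-0.007, 0.993, 0.068, 0.099]
force: [-3.1, 0.4, 1.7]
gripper_width: 0.0003
time: 36.13
position: [0.5293, 0.2131, 0.0265]
tcp_rot: [-0.007, 0.993, 0.068, 0.099]
force: [-2.7, 1.9, 0.3]
gripper_width: 0.0003
chest now [0.5538 0.1373 0.0265] F [-2.7  1.9  0.3] shift [ 1.265 -0.084  0.269] 36.1333
```

View pics/w23.png

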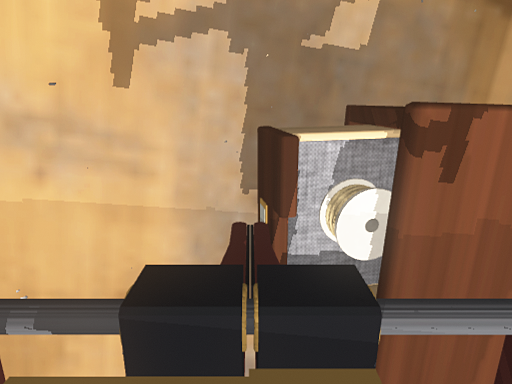

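```bash
python3 -m jog '[[[-1,0.2,0,0.04,0,0,0],[-1,0.4,0,0.08,0,0,0],[-1,0.6,0,0.12,0,0,0],[-1,0.8,0,0.16,0,0,0],[-1,0.95,0,0.19,0,0,0]]]'; for i in 1 2 3 4 5; do python3 -m jog '[[[-1,0.05,0,0.01,0,0,0],[-1,0.1,0,0.02,0,0,0],[-1,0.1,0,0.02,0,0,0]]]' | grep -E 'pos|force'; done;  python3 -c "
from h import *
gc(.6055,.1405,.026)"
```

```text
time: 36.6
position: [0.5682, 0.2183, 0.0267]
tcp_rot: [-0.007, 0.993, 0.068, 0.1]
force: [-1.7, 1.3, -1.5]
gripper_width: 0.0004
position: [0.572, 0.2188, 0.027]
force: [0.2, 0.1, -0.0]
position: [0.5755, 0.2193, 0.0269]
force: [-0.8, -0.2, -0.5]
position: [0.5797, 0.2199, 0.0269]
force: [0.2, -0.8, 0.4]
position: [0.5803, 0.2198, 0.026]
force: [-8.0, -1.6, 4.6]
position: [0.5804, 0.2196, 0.0251]
force: [-14.9, -0.9, 11.2]
chest now [0.6053 0.1367 0.0251] F [-14.9  -0.9  11.2] shift [ 0.009 -0.094 -0.022] 37.85
```

```bash
python3 -m jog '[[[-1,-0.5,0,-0.1,0,0,0],[-1,-1,0,-0.2,0,0,0],[-1,-1.5,0,-1,0,0,0],[-1,-2,0,-2,0,0,0],[-1,-2.3,0,-3,0,0,0]]]'; python3 -m jog '[[[-1,-0.5,1,-0.8,0,0,0],[-1,-0.9,2,-1.6,0,0,0],[-1,-0.9,3,-2,0,0,0],[-1,-0.9,3.6,-2,0,0,0],[-1,-0.9,3.8,-2,0,0,0]]]';python3 -m jog '[[[-1,0,0,0,0,-0.1,0],[-1,0,0,0,0,-0.1,0],[-1,0,0,0,0,-0.1,0]]]'
python3 - <<'E'
from h import *
s=bot.get_state();print(s['position'],s['force'])
cv2.imwrite('pics/w24.png',bot.read_camera('wrist'))
for n in('scene','top'): cv2.imwrite(f'pics/{n}24.png',bot.read_camera(n))
E
```

```text
time: 38.27
position: [0.4729, 0.205, 0.1228]
tcp_rot: [-0.006, 0.993, 0.068, 0.098]
force: [0.8, 0.4, 0.7]
gripper_width: 0.0003
time: 38.68
position: [0.4475, 0.0445, 0.1977]
tcp_rot: [-0.005, 0.992, 0.067, 0.103]
force: [-0.3, 0.7, -0.1]
gripper_width: 0.0005
time: 38.93
position: [0.4479, 0.048, 0.1952]
tcp_rot: [-0.003, 0.996, 0.068, 0.052]
force: [0.5, -0.7, -0.3]
gripper_width: 0.0003
[0.44791404 0.04803158 0.19522664] [ 0.48301222 -0.73383284 -0.33309287]
```

View pics/w24.png

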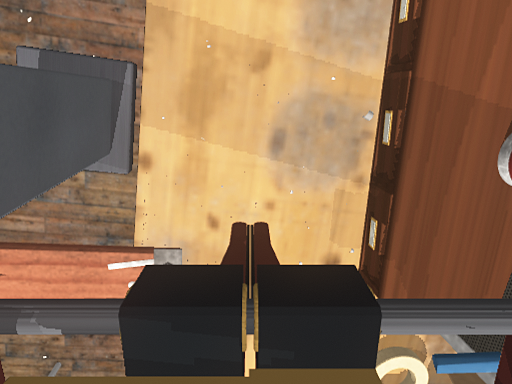

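View pics/scene24.png

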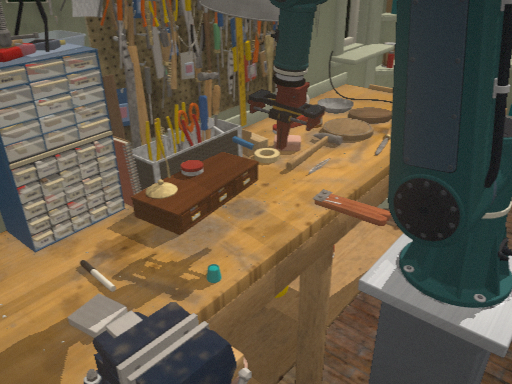

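View pics/top24.png

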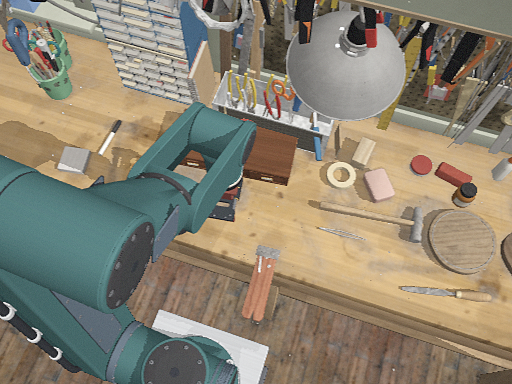

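Wrist view: all three fronts (labels at (402,8), (388,128), (374,233)) lie in one line with the chest edge. Check enlarged before handing in.

Run:
```python
import cv2
a=cv2.imread('pics/w24.png');b=cv2.imread('pics/scene24.png')
cv2.imwrite('pics/c24a.png',cv2.resize(a[0:290,350:430],None,fx=4,fy=2,interpolation=cv2.INTER_CUBIC))
cv2.imwrite('pics/c24b.png',cv2.resize(b[140:240,125:270],None,fx=5,fy=5,interpolation=cv2.INTER_CUBIC))
```

```text
(no output)
```

View pics/c24a.png

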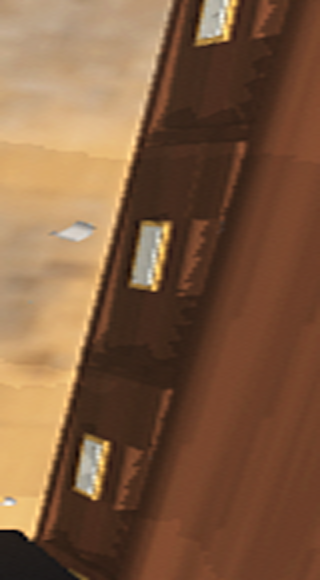

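View pics/c24b.png

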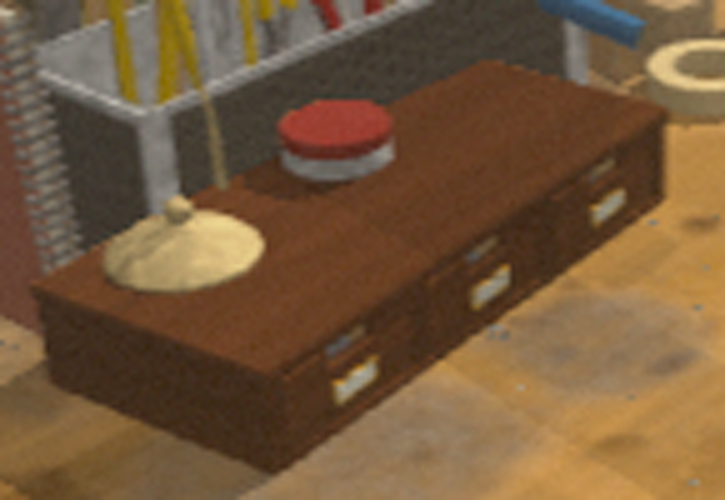

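```bash
python3 -m jog '[[[-1,0,0,0,0,0,0],[-1,0,0,0,0,0,0],[-1,0,0,0,0,0,0],[-1,0,0,0,0,0,0]]]'; python3 -c "
from plant import bot
print(bot.job_done())"
```

```text
time: 39.42
position: [0.4454, 0.0485, 0.1946]
tcp_rot: [-0.003, 0.996, 0.068, 0.05]
force: [-0.5, 0.2, 0.0]
gripper_width: 0.0001
the job is handed in; nothing more can be done
None
```

I put all four things into their drawers' front compartments, pushed the three drawers shut, and handed the job in at about 39 s; no verdict was reported. Both black loupes, the spool and the rubber block were lowered to the compartment floor and released there, and the turquoise look-alike was left alone.

**Last checks:**
- **Contents:** wrist pictures taken right after each placing showed every piece sitting inside its compartment. I could not see inside once the drawers were shut; the last look was partway through closing for the loupes (standing) and the spool (flat), and before the push for the rubber block.
- **Drawers shut:** each drawer reached a hard stop, with the push force rising to about 14–16 N and no further travel. In the final wrist and scene pictures all three fronts line up flush with the chest.
- **Robot:** it is clear of everything.

**What disagreed:**
- **Rubber drawer:** I pushed it a second time with the tool tilted, because after the first push the picture suggested the panel might stand out a few millimetres. It was then at its hard stop.
- **Chest angle:** the chest's front edge measured about 2° off the angle of the drawers. The three stop positions fit the chest's angle.
- **Spool grip:** the gripper read 37 mm instead of 40 mm across the flanges, but the hold was firm.

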